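# Set the drilling jig's end stop to a sample board

## Robot

A 7-joint arm with a two-finger parallel gripper is mounted at the origin on a cart in front of the work surface, level with it; the furniture and walls round the work are solid. World frame = base frame: x ahead of the robot, y to its left, z up, the work surface at z = 0. Lengths are in m, angles in rad, forces in N, time in s.
With the tool pointing down it reaches from about 0.425 to 0.825 m from the base axis. Payload 3.6 kg.
Tool frame: the origin (TCP) lies on the centre line of the jaws, within the pads' length; the fingertips stand 8 mm ahead of it and the grasp point (between the pads) lies 11 mm behind it; z points along the fingers, y is the line along which they close (so a half turn about z gives the same grasp; the last joint's range is limited). The gripper opens to 85 mm and grips with 20 to 120 N. Pads are 22 mm wide; open, the fingers measure 114 mm over their backs; the gripper's body (76 mm by 85 mm) begins 54 mm behind the grasp point. The pads swing forward as they close: fully open they stand 13 mm farther back than shut.
Start: joints at [1.306, 0.615, -0.013, 1.423, 0.008, 1.103, -0.04], TCP at [0.153, -0.632, 0.205] pointing down, gripper open.
Joint ranges: [-3.12, 3.12], [-0.3, 2.06], [-1.34, 1.32], [0.26, 2.42], [-1.36, 4.5], [0.01, 1.98], [-2.84, 2.84]. Speed limits (rad/s): [2.79, 2.79, 3.14, 3.14, 3.14, 3.14, 3.14].

## Interface

Orientations are given as a unit quaternion [w, x, y, z].
In Python, from bench import manip gives the robot as it stands.
- The arm moves only by the tool step_arm, never from a script. Its argument "commands" is a list of rows, each a list of 2 entries, a list of its own where there are three numbers: the shift along the world's x, y, z in mm, then the turn about the world's z in rad. In form: [[[x, y, z], roll], ...]. A call has 1 to 12 rows; each row shifts and turns the commanded pose from where the row before left it; what a row does not reach is not made up. A row lasts 1/10 s, in which the tool goes at most 50 mm and 8.59 degrees, less where a joint would pass 70% of its speed; a pose out of reach is approached as far as the arm can. A call is refused whole if a number of a shift passes 50 or a number of a turn 0.15, either way. A call with a gripper value outside its range is refused whole. "grip" is the closure, from 0 (fully open) to 1 (shut), set as the call begins (left out, the last holds). The fingers move at their own pace and stop on an object; "force" is the grip in N (left out, the last holds). Time passes only in rows, so rows that do not move let the fingers close. It gives the time, the measured TCP pose, the force, the opening and the grip force at its end, in the units of the state.
- manip.get_obs(): the state, without advancing time (a new reading comes with each control period).
- manip.read_camera(name): name is "scene" or "top" or "wrist"; returns a dict with "frame" (400x640x3 uint8, red, green, blue), "vertical_fov" (degrees; the focal length in pixels is half the picture's height over the tangent of half this angle, whatever the lens; pixels are square), "cx", "cy" (the principal point, pixels), "origin" and "orientation" of the camera in the world. Camera axes: x right, y down, z forward; pixel columns grow to the right and rows downward; lengths in m; the calibration is good to about 2 mm. A picture is of the moment at which its call begins. There is no depth.
- manip.hand_in(): hands the job in; it is judged then, once.
The state is a dict: "time_s": time; "qpos": joint angles; "joint_vel": joint speeds; "joint_efforts": joint torques, N m; "tool_pos": TCP position; "eef_rot": TCP orientation; "force": force on the tool from outside, world axes, zero at the start; "ft_torque": the same for the moment, N m; "grip_width": finger opening in m; "grasp_force": force on a finger pad.
Only numpy, scipy, OpenCV 4.12 (cv2) and the standard library are available. Lean on these libraries where they do the work, as an engineer would, in place of code of your own. Each camera call takes 0.05 s, during which the arm holds its last target. There are 200 camera calls.

## Task

The sample board in the drilling jig is already lined up under the drill bush, so set the jig's end stop to it: slide the stop's lock fully back, away from the thumbwheel, roll the thumbwheel with a fingertip until the stop plate just meets the end of the board without shoving the board along, then slide the lock fully home again so that the setting is kept. Move the stop by its wheel only, never by pushing on the stop bar or plate itself, and leave the board and the other things lying about where they are.

Things in the scene. Friction and masses are not known exactly. Their poses are not given: they have to be found in the camera images.
- drill_jig: Fixed drilling jig; its frame (jig) in mm. Plywood base 150 (x) x 440 (y) x 18, fence along its rear edge (face x = 52, top z = 58), drill bush arm over the board (y 86 to 114, top z 81), at its -y end the stop unit (x -9 to 47, y -220 to -70, top z 54). Origin: centre of the base's underside, on the bench. y runs along the fence from stop unit to board, x through the fence. It may stand turned
- wheel_top (a point): Highest point of the knurled steel thumbwheel, (13, -110, 60) in jig. Radius 23 mm, 12 wide, axle along jig x, sunk in a slot so that only 6 mm of rim stand out. Dragging the top of the rim towards jig +y (to the board) feeds the stop to the board. Rim drag about 1 to 2 N when free: a fingertip pressed on with 4 to 10 N rolls it; it stays where it is left
- thumbwheel (a joint): turn of the wheel, rad, 0 at the start; grows as the top of the rim goes towards +y. 1 rad (23 mm of rim) feeds the stop 8 mm, by a pinion and rack (a fingertip may slip a little on the rim). Range -0.2 to 5.4
- stop_bar: steel stop bar with its face plate, slides along the jig's y only, geared to the thumbwheel; travel about 43 mm. Not to be pushed by hand
- stop_face (a point): centre of the stop plate's face (plate 40 wide, 34 high, 8 mm thick, z = 20 to 54 in the jig's frame), which looks to the jig's +y, at the board's end
- lock_slide (a joint): lock slide, m: 0 = locked (towards the wheel; the start), 0.010 = fully back and free (towards the jig's -y). Its shoe brakes the wheel: locked, the wheel is held against a fingertip; from about 0.008 the wheel is free. A firm push of 10 to 18 N is needed at the locked end, where it gives suddenly; little beyond. Stays where it is left
- lock_tab (a point): Centre of the top edge of the lock's upright black thumb tab, 18 mm (jig x) x 8 mm (jig y), z 57.5 to 74.5 in jig; locked at (13, -170, 74.5). Push it along jig y from either side with a fingertip that passes above the unit's rails (z 58.5) and wheel (z 60)
- sample_board: loose softwood offcut 64 x 210 x 38 mm (about 0.25 kg) lying on the jig base along the fence, its long axis (y) along the jig's y. Origin: centre of its underside, 18 mm above the bench
- board_end (a point): centre of the board's end that looks at the stop plate (at y = -105 mm, z = 19 mm in the board's frame). At the start it is 13 to 35 mm from the stop face
- drill_bit_tray: bystander: open tray of twist drills, 60 x 140 x 25 mm, behind the jig
- tape_measure: bystander: pocket tape measure, 37 x 91 x 66 mm, in front of the jig
- sanding_block: bystander: cork sanding block, 64 x 111 x 30 mm, in front of the jig
- green_pencil: bystander: flat green pencil, 173 mm long, on the jig's base in front of the board
- offcut_d: bystander: another offcut, 66 x 170 x 19 mm, behind the jig

How it is judged:
By the outcome, as a careful person would: the job done as asked, in the order asked, and still so for the second after the job is handed in, with the robot touching nothing.
It also fails if it takes over 56 s, if anything falls off the work surface, if the arm or the gripper's body presses on something with over 40 N, if the wrist force passes 120 N, or if a joint passes its speed limit or range.

## Working session

There is one attempt and no reset: what is moved stays moved. The work goes in short steps, Python scripts to look and compute and a tool call to move; the robot and the scene stay as the last step left them, time stands still between calls to the robot, and variables do not carry over. Pictures are saved under pics/ and viewed, at most 10 in all, crops included, and the job is handed in when it is done.

Besides the shell and the picture viewer there is one more tool, called after "Call:" as name(argument=value, ...) on one line, values as JSON. step_arm: Moves the arm, as the interface text tells. Its arguments: {"type":"object","properties":{"commands":{"type":"array"},"grip":{"type":"number"},"force":{"type":"number"}},"required":["commands"]}

```bash
mkdir -p pics
cat > h.py <<'E'
import numpy as np, cv2
from scipy.spatial.transform import Rotation as R
from bench import manip
def cam(n):
    c=manip.read_camera(n); f=200/np.tan(np.radians(c["vertical_fov"])/2)
    q=np.array(c["orientation"]).ravel()
    M=R.from_quat(np.r_[q[1:],q[0]]).as_matrix() if q.size==4 else q.reshape(3,3)
    return c["frame"],f,c["cx"],c["cy"],np.array(c["origin"]),M
def ray(c,u,v,z):
    d=c[5]@np.array([(u-c[2])/c[1],(v-c[3])/c[1],1.]); return c[4]+d*(z-c[4][2])/d[2]
def proj(c,p):
    q=c[5].T@(np.array(p)-c[4]); return c[2]+c[1]*q[0]/q[2], c[3]+c[1]*q[1]/q[2]
def save(n,im): cv2.imwrite(f"pics/{n}.png",im[:,:,::-1])
E
python3 - <<'E'
from h import *
for n in("top","scene"):
    c=cam(n); save(n,c[0]); print(n,c[1:5],c[5][:,2].round(3))
o=manip.get_obs(); print(o)
E
```

```text
top (np.float64(446.91254598746644), 316.1411267782581, 193.23770292277712, array([0.35772202, 0.09206013, 0.96924524])) [ 0.171 -0.038 -0.985]
scene (np.float64(416.83918244031014), 318.4292004370308, 201.10437373128323, array([-0.10524841,  0.47636636,  0.62922198])) [ 0.683 -0.421 -0.597]
{'time_s': 0.1, 'qpos': array([ 1.30648098,  0.61581417, -0.01262205,  1.42476657,  0.00808684,
        1.10340973, -0.04037484]), 'joint_vel': array([ 0.00150258, -0.00368276,  0.00160676, -0.00255737, -0.00103091,
        0.00046924, -0.00094579]), 'joint_efforts': array([ 7.53065215e-04, -4.70382249e+01,  2.60388264e-01, -1.71572614e+01,
        1.01934245e-02,  5.89644405e-03, -2.08963104e-05]), 'tool_pos': array([ 0.15296411, -0.63095967,  0.2041502 ]), 'eef_rot': array([-1.16484374e-03,  9.92932819e-01,  1.18671976e-01, -1.46800674e-04]), 'force': array([ 0.41874817, -0.09881281,  0.92869062]), 'ft_torque': array([-0.02743579, -0.00634963,  0.00563487]), 'grasp_force': 0.0, 'grip_width': 0.08540455503824419}
```

View pics/top.png

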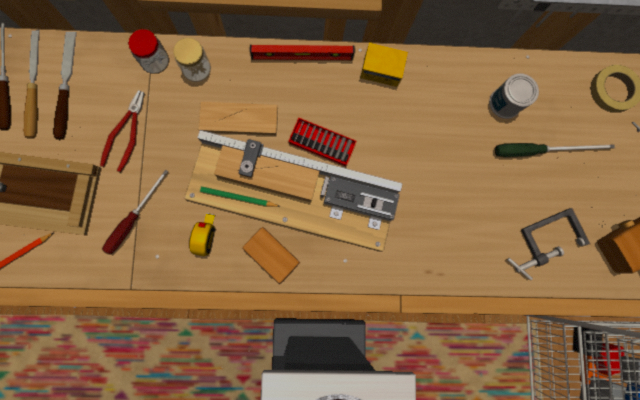

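View pics/scene.png

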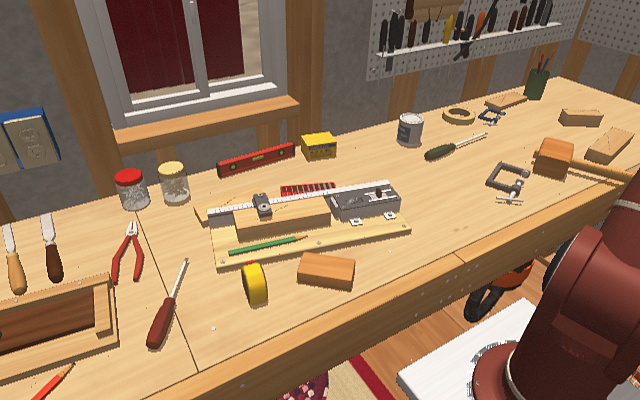

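The top view shows the jig with its stop unit on the right, about (325-400, 175-215), and the wheel and lock near (375,203). I'll enlarge that area.

Run:
```python
from h import *
c=cam("top"); s=cam("scene")
a=cv2.resize(c[0][165:255,300:410],(770,630),interpolation=cv2.INTER_CUBIC)
save("c1",a[:600])
b=cv2.resize(s[0][170:260,310:430],(800,600),interpolation=cv2.INTER_CUBIC); save("c2",b)
for u,v,z in [(187,199,.018),(382,248,.018),(200,133,.058),(400,185,.058)]: print(ray(c,u,v,z).round(4))
```

```text
[0.502  0.3303 0.018 ]
[ 0.4083 -0.0876  0.018 ]
[0.6365 0.3033 0.058 ]
[ 0.5382 -0.1184  0.058 ]
```

View pics/c1.png

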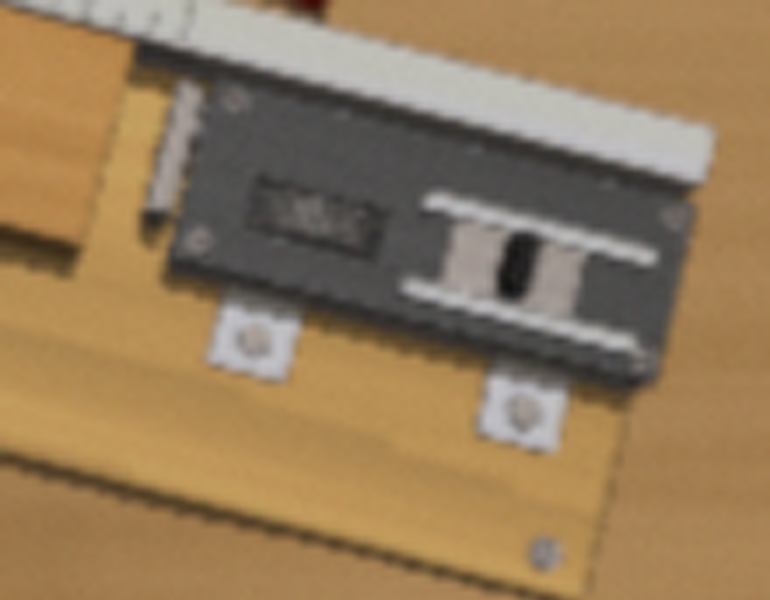

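View pics/c2.png

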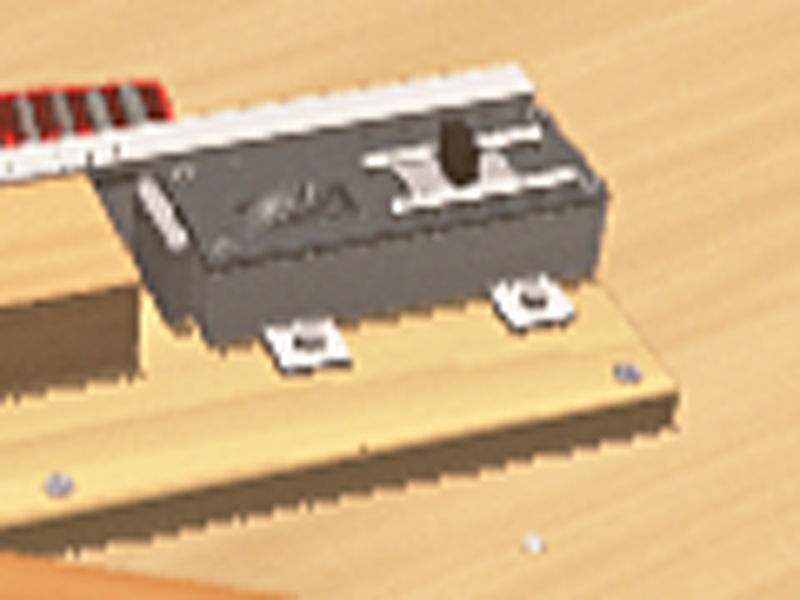

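The enlarged top view gives crop pixels for these points:
- wheel (318,213)
- black tab (520,263)
- stop plate from (190,85) to (155,215)
- board end from (130,50) to (78,245)
- unit corners (172,262) and (645,372)
- fence end (692,188)

The scene crop agrees: tab at (460,150), wheel at (300,200). Next I'll fit the jig pose to these points.

```bash
cat >> h.py <<'E'
def J(P,j): # jig mm -> world m
    x,y,t=P; j=np.array(j)/1000; return np.array([x+j[0]*np.cos(t)-j[1]*np.sin(t), y+j[0]*np.sin(t)+j[1]*np.cos(t), j[2]])
def toJ(P,w):
    x,y,t=P; d=np.array(w[:2])-[x,y]; return 1000*np.array([d[0]*np.cos(t)+d[1]*np.sin(t), -d[0]*np.sin(t)+d[1]*np.cos(t)])
E
python3 - <<'E'
from h import *
from scipy.optimize import least_squares
c=cam("top"); s=cam("scene")
T=lambda u,v:((u+.5)/7+300-.5,(v+.5)/7+165-.5)
S=lambda u,v:((u+.5)/6.6667+310-.5,(v+.5)/6.6667+170-.5)
L=[((13,-170,74.5),T(521,260),c),((52,-220,58),T(692,188),c),((-9,-70,54),T(172,262),c),((-9,-220,54),T(645,372),c),((-75,-220,18),T(587,597),c),((-75,220,18),(187,199.5),c),((13,-110,59),T(318,213),c),
((-75,-220,18),S(678,395),s),((-9,-70,54),S(207,268),s),((-9,-220,54),S(605,195),s),((13,-170,74.5),S(460,122),s),((13,-110,59),S(300,203),s)]
for sub in (L[:7],L[7:],L):
    f=lambda P:np.concatenate([np.array(proj(k,J(P,j)))-uv for j,uv,k in sub])
    r=least_squares(f,[.53,.1,-.22],loss="soft_l1",f_scale=1); print(r.x.round(4)); print(f(r.x).reshape(-1,2).round(1).tolist())
P=r.x; np.save("P.npy",P)
for j in [(13,-170,74.5),(13,-110,60)]: print(J(P,j).round(4))
w=ray(c,*T(155,215),.054);print("plate",toJ(P,w),toJ(P,ray(c,*T(180,215),.054)))
for uv in [(130,50),(78,245)]: print("board end",toJ(P,ray(c,*T(*uv),.056)))
E
```

```text
[ 0.5247  0.1075 -0.2238]
[[0.1, -0.5], [1.7, -0.9], [-0.7, -1.0], [1.8, 1.1], [-0.1, 0.8], [-4.0, 0.1], [-0.2, 0.2]]
[ 0.525   0.1101 -0.2356]
[[0.4, -0.5], [-0.0, -0.1], [0.6, 0.1], [-0.2, 2.0], [-0.8, -0.6]]
[ 0.5247  0.1084 -0.2243]
[[-0.3, -0.5], [1.2, -0.9], [-1.2, -1.0], [1.3, 1.2], [-0.6, 0.8], [-4.4, 0.0], [-0.6, 0.2], [0.9, -1.4], [0.6, -0.5], [0.7, -0.6], [0.1, 1.5], [-0.4, -1.0]]
[ 0.4996 -0.0602  0.0745]
[ 0.5129 -0.0017  0.06  ]
plate [  1.99011696 -64.55554066] [  3.85569872 -71.7576979 ]
board end [ 48.30169648 -45.18580499]
board end [-12.80290027 -44.63815547]
```

Call:
step_arm(commands=[[[31,23,0],-0.115],[[31,23,0],-0.115],[[31,23,0],-0.115],[[31,23,0],-0.117],[[31,23,0],0],[[31,23,0],0],[[31,23,0],0],[[31,23,0],0],[[11,41,0],0],[[11,41,0],0],[[11,41,0],0],[[11,41,0],0]], grip=1, force=60)

```text
time_s: 1.5
tool_pos: [0.4455, -0.282, 0.2053]
eef_rot: [-0.0, 0.994, -0.112, 0.0]
force: [1.2, 0.0, 0.1]
grip_width: 0.0003
grasp_force: 0.0
```

Call:
step_arm(commands=[[[11,41,0],0],[[11,41,0],0],[[11,41,0],0],[[11,41,0],0],[[11,41,-20],0],[[8,40,-20],0],[[0,0,-20],0],[[0,0,0],0]])

```text
time_s: 2.3
tool_pos: [0.5062, -0.0369, 0.143]
eef_rot: [0.0, 0.994, -0.11, -0.003]
force: [-1.1, -1.0, 0.4]
grip_width: 0.0001
grasp_force: 0.0
```

Run:
```python
from h import *
P=np.load("P.npy"); o=manip.get_obs(); q=o["eef_rot"]; t=o["tool_pos"]
print(o["time_s"],o["qpos"].round(2),t,toJ(P,t),2*np.arctan2(q[2],q[1]),q.round(4),o["force"])
c=cam("wrist"); save("w1",c[0]); print(c[1:5],c[5].round(3).tolist())
for j in [(13,-170,74.5),(13,-110,60),(52,-220,58),(-9,-220,54),(-9,-70,54),(-75,-220,18),(13,-62,54)]: print(j,np.round(proj(c,J(P,j)),1))
```

```text
2.3 [ 0.01  0.48  0.03  1.9  -0.02  0.77 -1.74] [ 0.50621549 -0.0369345   0.14298757] [  14.30848348 -145.82743113] -0.2205859887068296 [ 1.000e-04  9.939e-01 -1.101e-01 -2.900e-03] [-1.14307221 -0.98420097  0.40582235]
(np.float64(314.7509663797684), 317.55335228339067, 196.5089562090261, array([ 0.57246422, -0.05137349,  0.31212873])) [[-0.219, -0.939, -0.267], [-0.976, 0.211, 0.058], [0.002, 0.273, -0.962]]
(13, -170, 74.5) [348.2 198.7]
(13, -110, 60) [274.3 193.6]
(52, -220, 58) [409.9 146.6]
(-9, -220, 54) [402.8 216.6]
(-9, -70, 54) [229.9 216.2]
(-75, -220, 18) [388.7 265.2]
(13, -62, 54) [218.6 191.6]
```

View pics/w1.png

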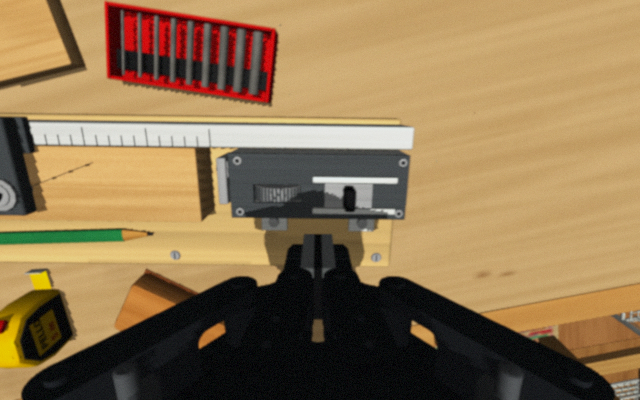

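The wrist view matches the fitted pose to about 2 px: tab at (349,197) against a predicted (348,199), wheel at (276,193) against (274,194), and the plate face edge at u≈218. The board end is at u≈200-212. Next, descend between the wheel and the tab.

Call:
step_arm(commands=[[[-1,1,-35],0],[[0,0,-25],0],[[0,0,-11],0],[[0,0,0],0],[[-0.7,-2.9,0],0],[[-0.7,-2.9,0],0],[[0,0,0],0]])

```text
time_s: 3.05
tool_pos: [0.5065, -0.0445, 0.0754]
eef_rot: [0.0, 0.994, -0.113, 0.001]
force: [0.2, 0.2, -0.2]
grip_width: 0.0003
grasp_force: 0.0
```

Call:
step_arm(commands=[[[-1.2,0,-3],0],[[-0.7,-2.9,0],0],[[-0.7,-2.9,0],0],[[0,0,0],0]])

```text
time_s: 3.45
tool_pos: [0.503, -0.05, 0.0712]
eef_rot: [0.0, 0.994, -0.112, -0.0]
force: [0.3, -0.4, 0.5]
grip_width: -0.0001
grasp_force: 0.0
```

Call:
step_arm(commands=[[[-0.4,-2,0],0],[[-0.4,-2,0],0],[[0,0,0],0]])

```text
time_s: 3.75
tool_pos: [0.5023, -0.0537, 0.0712]
eef_rot: [0.0, 0.994, -0.112, 0.0]
force: [0.1, 0.7, -0.3]
grip_width: -0.0001
grasp_force: 0.0
```

Call:
step_arm(commands=[[[-0.4,-2,0],0],[[0,0,0],0]])

```text
time_s: 3.95
tool_pos: [0.5019, -0.0556, 0.0712]
eef_rot: [0.0, 0.994, -0.112, -0.0]
force: [-0.0, -1.2, -0.3]
grip_width: 0.0001
grasp_force: 0.0
```

Run:
```python
from h import *
P=np.load("P.npy"); o=manip.get_obs(); print(toJ(P,o["tool_pos"]))
c=cam("wrist"); t=cam("scene"); 
a=cv2.resize(c[0][60:260,150:450],(795,530),interpolation=cv2.INTER_CUBIC)
save("w2",a)
```

```text
[  14.21955786 -164.9697525 ]
```

View pics/w2.png

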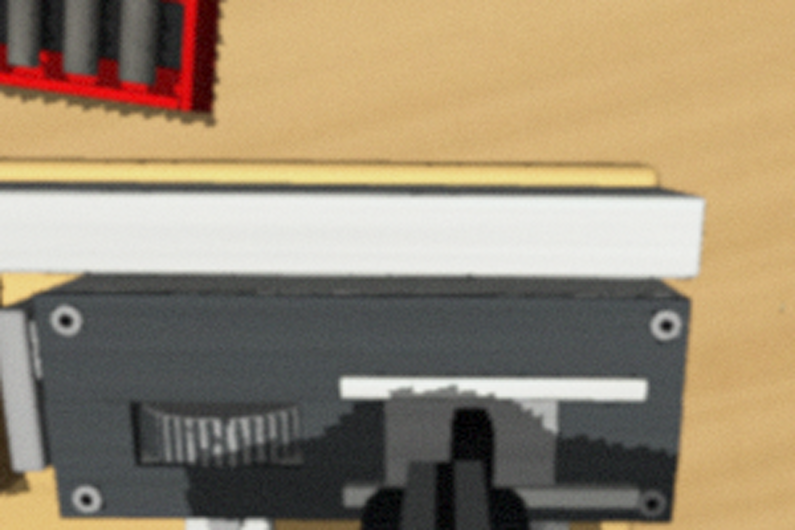

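The wrist crop shows the fingertips at about (450,460), with the tab (470,440) still reaching past them. I'll check with projections whether the fingers are beside the tab or above it.

Run:
```python
from h import *
P=np.load("P.npy"); o=manip.get_obs(); t=o["tool_pos"]; c=cam("wrist")
C=lambda p:((np.array(proj(c,p))-[150,60])*2.65).round(0)
R0=R.from_quat(np.r_[o["eef_rot"][1:],o["eef_rot"][0]]).as_matrix()
for d in [(11,0,8),(-11,0,8),(0,0,8),(11,0,-15),(-11,0,-15),(0,0,-15)]: print(d,C(t+R0@np.array(d)/1000), toJ(P,t+R0@np.array(d)/1000))
for j in [(22,-170,74.5),(4,-170,74.5),(22,-166,57.5),(22,-166,74.5),(22,-174,74.5),(13,-110,60),(52,-220,58),(-9,-220,54)]: print(j,C(J(P,j)))
print(toJ(P,c[4]),c[4])
S=cam("scene"); save("s2",cv2.resize(S[0][150:270,290:450],(800,600),interpolation=cv2.INTER_CUBIC))
```

```text
(11, 0, 8) [444. 390.] [  25.21739712 -164.69253434]
(-11, 0, 8) [444. 482.] [   3.21739721 -164.69438836]
(0, 0, 8) [444. 437.] [  14.21739716 -164.69346135]
(11, 0, -15) [445. 425.] [  25.21659168 -164.69397693]
(-11, 0, -15) [445. 527.] [   3.21659177 -164.69583095]
(0, 0, -15) [445. 477.] [  14.21659172 -164.69490394]
(22, -170, 74.5) [470. 421.]
(4, -170, 74.5) [469. 499.]
(22, -166, 57.5) [450. 396.]
(22, -166, 74.5) [451. 421.]
(22, -174, 74.5) [489. 421.]
(13, -110, 60) [207. 437.]
(52, -220, 58) [695. 267.]
(-9, -220, 54) [670. 512.]
[  81.03520026 -164.40869607] [ 0.56713769 -0.0698921   0.2407278 ]
```

View pics/s2.png

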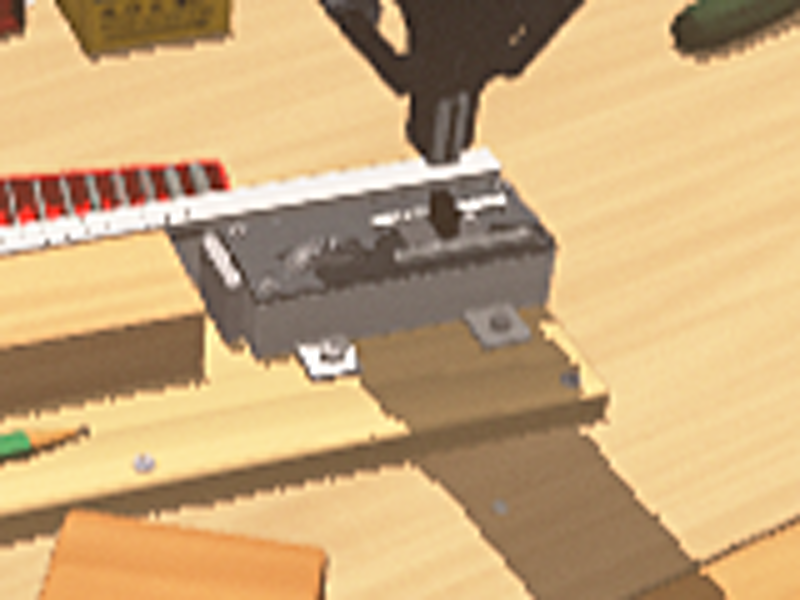

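The scene crop shows the tip bottom at (440,162), clear above the tab top at (445,190). I'll triangulate the tip from both views.

Run:
```python
from h import *
P=np.load("P.npy"); t=manip.get_obs()["tool_pos"]; w=cam("wrist"); s=cam("scene")
def tri(a,ua,b,ub):
    A=[];B=[]
    for c,(u,v) in((a,ua),(b,ub)):
        d=c[5]@np.array([(u-c[2])/c[1],(v-c[3])/c[1],1.]); d/=np.linalg.norm(d); M=np.eye(3)-np.outer(d,d); A.append(M);B.append(M@c[4])
    p=np.linalg.lstsq(np.vstack(A),np.hstack(B),rcond=None)[0]; return p,[np.round(np.array(proj(c,p))-u,1) for c,u in((a,ua),(b,ub))]
W=lambda u,v:((u+.5)/2.65+149.5,(v+.5)/2.65+59.5); S=lambda u,v:((u+.5)/5+289.5,(v+.5)/5+149.5)
for n,a,b in[("tip",W(447,461),S(443,160)),("tabtop",W(472,430),S(443,195))]:
    p,r=tri(w,a,s,b); print(n,p.round(4),toJ(P,p),r)
print(t)
for d in(8,-15,-30): 
    p=t-[0,0,d/1000]; print(d,((np.array(proj(s,p))-[290,150])*5).round(),((np.array(proj(w,p))-[150,60])*2.65).round())
```

```text
tip [ 0.5064 -0.0588  0.0924] [  19.36027942 -167.06944487] [array([4.4, 2. ]), array([-1.1,  0.1])]
tabtop [ 0.5052 -0.0625  0.0723] [  18.98808915 -171.02263511] [array([1.3, 0.6]), array([-0.3,  0. ])]
[ 0.50194928 -0.05519518  0.07120673]
8 [429. 217.] [444. 437.]
-15 [434. 176.] [445. 477.]
-30 [437. 149.] [445. 510.]
```

Both views put the tips about 30 mm higher than the nominal 8 mm ahead of the TCP, so they are above the tab. I'll calibrate the tip height by touching the wheel top gently, since it is locked and its height is known to be z=60.

Call:
step_arm(commands=[[[4,18,0],0],[[4,18,0],0],[[3,18,0],0],[[0,0,-4],0],[[0,0,-2],0],[[0,0,-2],0],[[0,0,0],0]])

```text
time_s: 4.95
tool_pos: [0.5124, -0.0028, 0.0628]
eef_rot: [0.0, 0.994, -0.113, -0.0]
force: [0.3, -0.0, -0.3]
grip_width: -0.0
grasp_force: 0.0
```

Call:
step_arm(commands=[[[0,0,-2],0],[[0,0,-2],0],[[0,0,0],0]])

```text
time_s: 5.25
tool_pos: [0.5127, -0.0016, 0.0589]
eef_rot: [0.0, 0.994, -0.112, -0.0]
force: [-0.2, -0.1, 0.5]
grip_width: -0.0002
grasp_force: 0.0
```

Call:
step_arm(commands=[[[0,0,-2],0],[[0,0,-2],0],[[0,0,0],0]])

```text
time_s: 5.55
tool_pos: [0.5127, -0.0013, 0.0549]
eef_rot: [0.0, 0.994, -0.112, -0.0]
force: [-0.2, -0.2, -0.1]
grip_width: -0.0001
grasp_force: 0.0
```

Call:
step_arm(commands=[[[0,0,-2],0],[[0,0,-2],0],[[0,0,0],0]])

```text
time_s: 5.85
tool_pos: [0.5127, -0.0013, 0.0509]
eef_rot: [0.0, 0.994, -0.112, -0.0]
force: [0.7, -0.3, -1.2]
grip_width: 0.0001
grasp_force: 0.0
```

Call:
step_arm(commands=[[[0,0,-2],0],[[0,0,-1],0],[[0,0,0],0]])

```text
time_s: 6.15
tool_pos: [0.5128, -0.0013, 0.048]
eef_rot: [-0.0, 0.994, -0.112, -0.0]
force: [-0.7, 0.0, -0.5]
grip_width: -0.0001
grasp_force: 0.0
```

Call:
step_arm(commands=[[[0,0,-1.5],0],[[0,0,-1.5],0],[[0,0,0],0]])

```text
time_s: 6.45
tool_pos: [0.5128, -0.0013, 0.045]
eef_rot: [-0.0, 0.994, -0.112, -0.0]
force: [0.4, 0.1, -0.7]
grip_width: -0.0002
grasp_force: 0.0
```

Nothing touched yet, so I'll look again before going further.

Run:
```python
from h import *
P=np.load("P.npy"); t=manip.get_obs()["tool_pos"]; w=cam("wrist"); s=cam("scene")
a=cv2.resize(s[0][150:270,310:430],(600,600),interpolation=cv2.INTER_CUBIC); save("s3",a)
print(toJ(P,t))
for z in(.06,.07,.08,.09):
    for x in(2,13,24): 
        p=J(P,(x,-110,z*1000)); print(z,x,((np.array(proj(s,p))-[310,150])*5).round())
```

```text
[  12.77272425 -109.5765262 ]
0.06 2 [230. 257.]
0.06 13 [221. 243.]
0.06 24 [212. 230.]
0.07 2 [232. 239.]
0.07 13 [223. 226.]
0.07 24 [214. 212.]
0.08 2 [233. 222.]
0.08 13 [224. 208.]
0.08 24 [215. 195.]
0.09 2 [235. 203.]
0.09 13 [226. 190.]
0.09 24 [217. 177.]
```

View pics/s3.png

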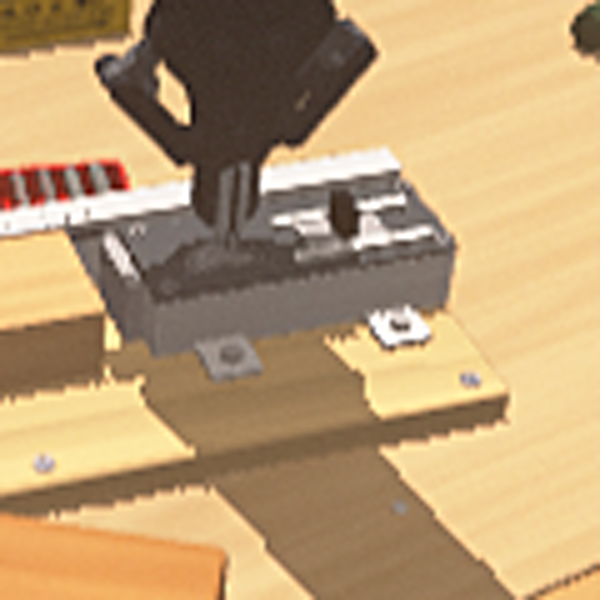

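The tip is at about (232,238) and the projection puts it at z≈0.07, some 8 mm above the wheel. I'll continue the guarded descent.

Call:
step_arm(commands=[[[0,0,-2],0],[[0,0,-1],0],[[0,0,0],0]])

```text
time_s: 6.85
tool_pos: [0.5128, -0.0013, 0.042]
eef_rot: [0.0, 0.994, -0.112, -0.0]
force: [0.0, -0.9, 0.7]
grip_width: 0.0002
grasp_force: 0.0
```

Call:
step_arm(commands=[[[0,0,-1],0],[[0,0,-1],0],[[0,0,0],0]])

```text
time_s: 7.15
tool_pos: [0.5128, -0.0013, 0.0401]
eef_rot: [-0.0, 0.994, -0.112, -0.0]
force: [-1.0, 0.4, -0.6]
grip_width: -0.0001
grasp_force: 0.0
```

Call:
step_arm(commands=[[[0,0,-1],0],[[0,0,-0.5],0],[[0,0,0],0]])

```text
time_s: 7.45
tool_pos: [0.5129, -0.0013, 0.0386]
eef_rot: [-0.0, 0.994, -0.112, -0.0]
force: [0.2, 0.4, -0.9]
grip_width: -0.0003
grasp_force: 0.0
```

Call:
step_arm(commands=[[[0,0,-1],0],[[0,0,-0.5],0],[[0,0,0],0]])

```text
time_s: 7.75
tool_pos: [0.5129, -0.0012, 0.0371]
eef_rot: [-0.0, 0.994, -0.112, -0.0]
force: [0.7, -0.6, -0.1]
grip_width: -0.0003
grasp_force: 0.0
```

Call:
step_arm(commands=[[[0,0,-1],0],[[0,0,-0.5],0],[[0,0,0],0]])

```text
time_s: 8.05
tool_pos: [0.5129, -0.0013, 0.0356]
eef_rot: [-0.0, 0.994, -0.112, -0.0]
force: [-0.2, -0.2, -1.1]
grip_width: 0.0002
grasp_force: 0.0
```

Call:
step_arm(commands=[[[0,0,-1],0],[[0,0,-0.5],0],[[0,0,0],0]])

```text
time_s: 8.35
tool_pos: [0.5129, -0.0013, 0.0341]
eef_rot: [-0.0, 0.994, -0.112, -0.0]
force: [-0.4, -0.3, 0.3]
grip_width: 0.0001
grasp_force: 0.0
```

Call:
step_arm(commands=[[[0,0,-1],0],[[0,0,-0.5],0],[[0,0,0],0]])

```text
time_s: 8.65
tool_pos: [0.5131, -0.0013, 0.0335]
eef_rot: [-0.0, 0.994, -0.112, 0.0]
force: [-1.8, -0.4, 5.9]
grip_width: -0.0
grasp_force: 3.2
```

Call:
step_arm(commands=[[[0,0,-1],0],[[0,0,-0.5],0],[[0,0,0],0]])

```text
time_s: 8.95
tool_pos: [0.5131, -0.0012, 0.0333]
eef_rot: [-0.0, 0.994, -0.112, 0.001]
force: [-4.0, -0.2, 17.2]
grip_width: -0.0001
grasp_force: 8.2
```

Run:
```python
from h import *
P=np.load("P.npy"); s=cam("scene"); w=cam("wrist"); np.save("sc.npy",s[0])
g=cv2.cvtColor(s[0],cv2.COLOR_RGB2GRAY)
print(manip.get_obs()["tool_pos"],manip.get_obs()["force"])
print(g[185:206:1,350:362])
g=cv2.cvtColor(w[0],cv2.COLOR_RGB2GRAY); print(g[190:250:2,296:340:3])
```

```text
[ 0.51314868 -0.00121212  0.03335018] [-4.60001139  0.10570465 16.5638245 ]
[[ 60  59  61  60  59  57  59  57  58  58  59  48]
 [ 59  57  61  62  63  53  58  75  62  50  51  62]
 [ 56  59  55  59  53  71  65  99  97  81  50  95]
 [ 59  59  59  61  88 102  69  82 124 102  46  92]
 [ 59  58  61  71 117 110  56  69 109  92  48  61]
 [ 59  60  60  78 105 106  58  77 110  85  54  75]
 [ 59  61  58  81 108 107  53  84 108  76  54  84]
 [ 59  58  57  89 110 107  47  93 109  68  51  92]
 [ 61  57  59  88 111 108  47  95 111  64  54 103]
 [ 58  61  60  95 107  98  50  95 109  63  54 106]
 [ 60  58  61 105 107  89  51 101 111  54  61 112]
 [ 59  59  56 105 109  90  55 113 108  48  72 128]
 [ 57  56  61 106 108  85  56 111 105  55  70 103]
 [ 60  63  67 106 107  70  60 109  98  70  80  67]
 [ 72  91  82 105 105  68  65 110  92  68  86  76]
 [ 98 111 102 104 104  65  76 104  89  86  82  77]
 [110 101 115  99  98  89  98  99 102 105  94  79]
 [106 102 110  97  92  95  96  94  91  92  81  85]
 [106  93  91  89  79  77  84  82  81  76  74  74]
 [ 82  83  79  73  74  74  76  77  75  77  76  79]
 [ 7
[... 788 characters left out ...]
39 44 38 42 40 45 42 39 74]
 [38 40 42 39 37 41 40 39 39 39 43 40 40 43 44]
 [37 41 34 38 38 43 37 39 38 41 40 37 44 41 37]
 [40 39 38 40 38 36 38 39 44 38 42 39 40 36 37]
 [37 39 36 40 42 39 43 38 38 36 36 34 43 42 39]
 [38 40 43 39 37 41 38 40 35 37 43 36 43 39 33]
 [40 32 43 40 40 45 41 39 41 38 43 40 41 35 38]
 [48 47 47 50 55 52 41 21 30 43 53 49 49 47 40]
 [55 50 48 52 57 57 37 10 14 57 50 56 52 54 49]
 [55 53 52 51 59 53 37  7 18 55 51 53 51 45 54]
 [49 73 59 51 58 59 37  6 13 55 57 51 51 63 56]
 [42 74 37 55 56 54 32  6 19 56 52 52 51 63 48]
 [16 34 34 56 57 54 36  3  7 51 57 56 48 36 32]
 [ 7  7 29 55 56 56 29  8  9 52 53 60 48  2 11]
 [ 6 10 38 57 54 53 34  5 18 52 57 52 51  1  9]]
```

Contact with the wheel top at tool z≈0.0335, so the tip is tool z + 26 mm, at about 8 N/mm. Lift to 4.5 mm above the wheel, go back to the tab and push.

Call:
step_arm(commands=[[[0,0,5],0],[[0,0,1.5],0],[[-2.5,-10,0],0],[[-2.5,-10,0],0],[[-2.5,-10,0],0],[[-1.5,-8,0],0],[[0,0,0],0]])

```text
time_s: 9.75
tool_pos: [0.5033, -0.0417, 0.0375]
eef_rot: [0.001, 0.994, -0.114, -0.0]
force: [0.3, 0.2, 0.3]
grip_width: -0.0003
grasp_force: 0.0
```

Call:
step_arm(commands=[[[-0.4,-2,0],0],[[-0.4,-2,0],0],[[0,0,0],0]])

```text
time_s: 10.05
tool_pos: [0.5032, -0.0432, 0.0377]
eef_rot: [-0.0, 0.994, -0.112, 0.0]
force: [0.3, -0.3, -0.4]
grip_width: -0.0003
grasp_force: 0.0
```

Call:
step_arm(commands=[[[-0.4,-2,0],0],[[-0.2,-1,0],0],[[0,0,0],0]])

```text
time_s: 10.35
tool_pos: [0.5029, -0.0445, 0.0377]
eef_rot: [-0.001, 0.994, -0.111, 0.0]
force: [0.5, 3.3, -0.7]
grip_width: -0.0002
grasp_force: 1.8
```

Call:
step_arm(commands=[[[-0.4,-2,0],0],[[-0.2,-1,0],0],[[0,0,0],0]])

```text
time_s: 10.65
tool_pos: [0.5028, -0.0448, 0.0377]
eef_rot: [-0.003, 0.994, -0.11, 0.0]
force: [1.5, 8.9, -0.4]
grip_width: -0.0001
grasp_force: 3.9
```

Call:
step_arm(commands=[[[-0.2,-1,0],0],[[0,0,0],0]])

```text
time_s: 10.85
tool_pos: [0.5028, -0.0449, 0.0377]
eef_rot: [-0.003, 0.994, -0.11, 0.0]
force: [1.9, 10.3, -0.8]
grip_width: 0.0002
grasp_force: 4.6
```

Call:
step_arm(commands=[[[-0.4,-2,0],0],[[-0.2,-1,0],0],[[0,0,0],0]])

```text
time_s: 11.15
tool_pos: [0.5027, -0.0451, 0.0378]
eef_rot: [-0.005, 0.994, -0.108, 0.001]
force: [2.2, 15.3, -1.5]
grip_width: -0.0002
grasp_force: 6.5
```

Call:
step_arm(commands=[[[-0.4,-1.5,0],0],[[0,0,0],0]])

```text
time_s: 11.35
tool_pos: [0.5027, -0.0452, 0.0378]
eef_rot: [-0.005, 0.994, -0.108, 0.001]
force: [3.2, 16.8, -2.8]
grip_width: 0.0001
grasp_force: 7.5
```

Call:
step_arm(commands=[[[-0.3,-1.5,0],0],[[0,0,0],0]])

```text
time_s: 11.55
tool_pos: [0.502, -0.0483, 0.0377]
eef_rot: [-0.004, 0.994, -0.108, 0.001]
force: [0.7, 3.1, 0.6]
grip_width: -0.0001
grasp_force: 1.0
```

Call:
step_arm(commands=[[[-0.2,-1,0],0],[[0,0,0],0]])

```text
time_s: 11.75
tool_pos: [0.5006, -0.0545, 0.0377]
eef_rot: [-0.002, 0.994, -0.111, 0.0]
force: [1.4, 8.2, -0.9]
grip_width: 0.0004
grasp_force: 3.6
```

Call:
step_arm(commands=[[[-0.4,-2,0],0],[[0,0,0],0]])

```text
time_s: 11.95
tool_pos: [0.5006, -0.0546, 0.0377]
eef_rot: [-0.003, 0.994, -0.11, 0.0]
force: [2.1, 11.4, -0.2]
grip_width: -0.0001
grasp_force: 4.9
```

Call:
step_arm(commands=[[[-0.4,-2,0],0],[[0,0,0],0]])

```text
time_s: 12.15
tool_pos: [0.5005, -0.0547, 0.0377]
eef_rot: [-0.004, 0.994, -0.109, 0.0]
force: [2.2, 14.0, -0.9]
grip_width: -0.0002
grasp_force: 6.3
```

The lock moved 10 mm and is at its end stop. Next, position over the wheel and measure the gap.

Call:
step_arm(commands=[[[4,17,0],0],[[4,17,0],0],[[4,17,0],0],[[0,0,0],0]])

```text
time_s: 12.55
tool_pos: [0.5119, -0.0091, 0.0377]
eef_rot: [-0.0, 0.994, -0.11, 0.0]
force: [-0.4, 0.2, 0.1]
grip_width: -0.0001
grasp_force: 0.0
```

```bash
cat > prof.py <<'E'
from h import *
P=np.load("P.npy"); t=manip.get_obs()["tool_pos"]; print(manip.get_obs()["time_s"],t,toJ(P,t))
for n,xs in (("wrist",(8,18,28)),("top",(5,18,28))):
    c=cam(n)
    ys=np.arange(-84,-34,1.)
    A=[]
    for x in xs:
      uv=np.array([proj(c,J(P,(x,y,54))) for y in ys],np.float32)
      A.append(cv2.remap(c[0],uv[None,:,0],uv[None,:,1],cv2.INTER_LINEAR)[0].astype(int))
    for x,a in zip(xs,A): print(n,x,"G",a[:,1].tolist(),"R-B",(a[:,0]-a[:,2]).tolist())
E
python3 prof.py
```

```text
12.55 [ 0.51192225 -0.0090758   0.03772492] [  13.67576334 -117.39726573]
wrist 8 G [42, 42, 39, 41, 40, 41, 38, 37, 41, 39, 37, 39, 37, 40, 46, 52, 77, 91, 93, 93, 93, 89, 95, 152, 191, 136, 57, 50, 49, 52, 52, 48, 50, 46, 45, 49, 52, 59, 65, 102, 166, 193, 191, 191, 193, 191, 189, 194, 192, 194] R-B [-3, -5, -1, -2, -6, -3, -3, -4, -4, -3, -2, -4, -4, 1, 1, 0, 1, 1, 0, 0, 3, 2, 11, 74, 101, 84, 36, 33, 37, 37, 37, 38, 34, 32, 37, 34, 37, 41, 49, 68, 110, 111, 113, 113, 113, 114, 115, 110, 112, 114]
wrist 18 G [86, 82, 88, 85, 82, 84, 85, 84, 83, 86, 81, 86, 83, 63, 46, 90, 160, 186, 191, 190, 190, 184, 179, 187, 205, 170, 74, 50, 44, 48, 47, 48, 47, 51, 56, 61, 62, 68, 64, 108, 171, 190, 190, 191, 191, 193, 193, 195, 193, 194] R-B [-7, -8, -4, -8, -6, -8, -7, -7, -7, -6, -8, -6, -6, -4, -1, 4, 3, 3, 1, 2, 1, 2, 12, 66, 104, 100, 43, 34, 31, 34, 35, 32, 35, 39, 43, 44, 44, 47, 49, 75, 114, 116, 116, 117, 114, 115, 115, 115, 116, 116]
wrist 28 G [83, 87, 88, 88, 84, 84, 83, 84, 86, 83, 83, 83, 84, 130, 158, 125, 163, 184, 192, 193, 187, 182, 178, 195, 204, 116, 52, 49, 51, 52, 51, 55
[... 974 characters left out ...]
6, 165, 165, 165, 164] R-B [-1, -3, -3, 0, -1, -4, -4, -1, 1, 2, 1, 6, 9, 18, 25, 22, 17, 16, 16, 17, 17, 19, 27, 40, 71, 101, 109, 116, 117, 116, 116, 117, 117, 118, 118, 118, 118, 116, 116, 119, 122, 124, 126, 125, 125, 125, 125, 126, 127, 126]
top 28 G [17, 20, 26, 36, 44, 45, 46, 40, 35, 29, 24, 25, 27, 31, 37, 42, 46, 51, 57, 61, 58, 53, 53, 53, 79, 109, 139, 166, 183, 191, 196, 197, 197, 196, 195, 192, 187, 178, 168, 167, 169, 171, 173, 173, 173, 173, 173, 172, 173, 174] R-B [-1, -1, -2, -1, 1, 3, 4, 3, 1, 0, -1, -2, -1, -1, -1, -2, -2, -1, 0, 1, -1, -3, 4, 11, 35, 60, 83, 100, 110, 111, 113, 114, 115, 114, 113, 113, 113, 115, 116, 119, 122, 123, 124, 124, 124, 123, 123, 122, 121, 122]
```

The wrist profile puts the plate face at jig y -61.4 and the board end at -45.4, so the gap is about 16 mm (2 rad, 46 mm of rim). First stroke:

Call:
step_arm(commands=[[[0,-2,-3],0],[[0,0,-1.2],0],[[0,0,-0.9],0],[[0,0,0],0]])

```text
time_s: 13.05
tool_pos: [0.511, -0.0141, 0.0328]
eef_rot: [0.001, 0.994, -0.113, -0.0]
force: [-1.1, -1.8, 3.1]
grip_width: 0.0001
grasp_force: 1.8
```

Call:
step_arm(commands=[[[0.7,2.9,0],0],[[0.7,2.9,0],0],[[0,0,0],0]])

```text
time_s: 13.35
tool_pos: [0.5129, -0.0064, 0.0335]
eef_rot: [-0.0, 0.994, -0.112, 0.0]
force: [-2.6, -0.3, 8.3]
grip_width: 0.0001
grasp_force: 4.0
```

Call:
step_arm(commands=[[[0.7,2.9,0],0],[[0.7,2.9,0],0],[[0.7,2.9,0],0],[[0.7,2.9,0],0],[[0,0,0],0]])

```text
time_s: 13.85
tool_pos: [0.5158, 0.0058, 0.0332]
eef_rot: [-0.0, 0.994, -0.112, 0.0]
force: [-2.0, 0.2, 6.7]
grip_width: 0.0003
grasp_force: 3.1
```

```bash
cat > gap.py <<'E'
from h import *
P=np.load("P.npy"); o=manip.get_obs(); t=o["tool_pos"]; print(o["time_s"],t.round(4),"jig",toJ(P,t).round(1),o["force"].round(1))
def cross(y,a,lev,up,lo,hi):
    for i in range(len(y)-1):
        if lo<=y[i]<=hi and ((a[i]<lev<=a[i+1]) if up else (a[i]>lev>=a[i+1])): return y[i]+(lev-a[i])/(a[i+1]-a[i])*(y[i+1]-y[i])
    return np.nan
c=cam("wrist"); ys=np.arange(-90,-25,.25)
def edge(z,lev,up,xs,lo,hi,ch):
    r=[]
    for x in xs:
        uv=np.array([proj(c,J(P,(x,y,z))) for y in ys],np.float32)
        a=cv2.remap(cv2.GaussianBlur(c[0],(3,3),0),uv[None,:,0],uv[None,:,1],cv2.INTER_LINEAR)[0].astype(float)
        r.append(cross(ys,ch(a),lev,up,lo,hi))
    return np.array(r)
xs=np.arange(8,31,2.)
f=edge(54,30,True,xs,-75,-40,lambda a:a[:,0]-a[:,2])      # plate grey -> brown
b=edge(56,125,True,xs,f"{0}" and np.nanmedian(f)+.2,-35,lambda a:a[:,1])   # dark -> board top
print("face",f.round(1),"board",b.round(1)); print("MED face %.2f board %.2f gap %.2f"%(np.nanmedian(f),np.nanmedian(b),np.nanmedian(b)-np.nanmedian(f)))
E
sed -i 's/f"{0}" and //' gap.py; python3 gap.py
```

```text
13.85 [0.5158 0.0058 0.0332] jig [  14.2 -102. ] [-2.   0.2  6.7]
face [-70.6 -70.6 -70.7 -70.8 -70.7 -70.7 -70.8 -70.9 -71.2 -70.2 -52.5 -52.5] board [-40.8 -40.7 -42.7 -45.  -58.4 -61.1 -61.2 -61.2 -61.2 -61.3 -45.3 -45.3]
MED face -70.69 board -51.85 gap 18.84
```

```bash
cat > pr2.py <<'E'
from h import *
P=np.load("P.npy"); o=manip.get_obs(); c=cam("wrist"); ys=np.arange(-74,-38,1.)
print("y",ys[::1].astype(int).tolist())
for x in (0,8,16,24,30):
    uv=np.array([proj(c,J(P,(x,y,54))) for y in ys],np.float32)
    a=cv2.remap(c[0],uv[None,:,0],uv[None,:,1],cv2.INTER_LINEAR)[0].astype(int)
    print(x,"G",a[:,1].tolist(),"RB",(a[:,0]-a[:,2]).tolist())
E
python3 pr2.py
```

```text
y [-74, -73, -72, -71, -70, -69, -68, -67, -66, -65, -64, -63, -62, -61, -60, -59, -58, -57, -56, -55, -54, -53, -52, -51, -50, -49, -48, -47, -46, -45, -44, -43, -42, -41, -40, -39]
0 G [37, 40, 40, 56, 90, 94, 93, 94, 95, 95, 94, 94, 107, 131, 154, 183, 137, 96, 99, 140, 127, 92, 58, 52, 48, 48, 51, 50, 54, 52, 79, 94, 97, 95, 116, 176] RB [-3, -3, -3, 19, 54, 60, 58, 57, 59, 57, 58, 57, 67, 79, 90, 102, 81, 58, 58, 83, 78, 63, 38, 33, 34, 33, 35, 36, 36, 37, 54, 67, 66, 67, 79, 114]
8 G [37, 40, 39, 53, 92, 98, 99, 99, 99, 95, 88, 55, 43, 57, 80, 90, 96, 91, 93, 93, 89, 58, 45, 48, 46, 48, 45, 47, 50, 55, 80, 97, 93, 98, 130, 189] RB [-4, -3, -4, 15, 53, 61, 61, 61, 60, 60, 50, 11, 0, -1, 0, 0, 2, 0, -1, 1, 1, 15, 34, 32, 32, 34, 35, 33, 34, 37, 57, 66, 65, 65, 88, 116]
16 G [38, 39, 43, 66, 98, 102, 88, 51, 44, 42, 46, 47, 45, 66, 129, 159, 173, 185, 187, 184, 170, 79, 45, 45, 47, 47, 46, 53, 62, 74, 164, 189, 190, 190, 189, 190] RB [-2, -4, -4, 16, 58, 62, 48, 8, -2, -1, -1, -2, 1, 0, 0, 1, 1, 3, 3, 2, 2, 13, 33, 35, 36, 34, 33, 37, 42, 55, 108, 119, 117, 116, 116, 116]
24 G [85, 84, 86, 112, 189, 173, 73, 43, 43, 44, 44, 44, 46, 102, 170, 189, 191, 192, 190, 185, 165, 75, 51, 49, 51, 52, 49, 55, 60, 85, 175, 204, 204, 203, 201, 203] RB [-7, -5, -6, 44, 103, 98, 32, -3, -1, 1, -2, -1, 0, 1, 2, 4, 1, 2, 3, 4, 3, 19, 31, 34, 33, 35, 35, 37, 41, 61, 105, 107, 108, 110, 110, 109]
30 G [83, 86, 86, 87, 172, 184, 187, 187, 186, 187, 186, 185, 172, 127, 174, 193, 193, 189, 188, 185, 160, 74, 51, 55, 54, 49, 53, 59, 54, 87, 174, 201, 203, 201, 201, 199] RB [-8, -9, -8, -4, 3, 1, 3, 4, 3, 3, 1, 4, 1, 3, 4, 3, 3, 3, 3, 2, 1, 22, 37, 37, 37, 34, 35, 36, 36, 58, 109, 109, 110, 111, 110, 111]
```

The plate moved about 8.4 mm, with roughly 7.5 mm left. I'll fix the face-edge finder and do a second stroke of 14 mm.

Call:
step_arm(commands=[[[0,0,4],0],[[-1.8,-7,0],0],[[-1.8,-7,0],0],[[0,0,-3],0],[[0,0,-1],0],[[0,0,0],0]])

```text
time_s: 14.55
tool_pos: [0.5119, -0.0103, 0.0333]
eef_rot: [0.001, 0.994, -0.113, 0.0]
force: [-3.0, -1.6, 9.3]
grip_width: -0.0
grasp_force: 4.3
```

Call:
step_arm(commands=[[[0.7,2.8,0],0],[[0.7,2.8,0],0],[[0.7,2.8,0],0],[[0.7,2.8,0],0],[[0,0,0],0]])

```text
time_s: 15.05
tool_pos: [0.515, 0.0025, 0.0334]
eef_rot: [-0.0, 0.994, -0.112, 0.0]
force: [-1.2, -0.1, 9.3]
grip_width: 0.0001
grasp_force: 4.5
```

```bash
cat > gap.py <<'E'
from h import *
P=np.load("P.npy"); o=manip.get_obs(); t=o["tool_pos"]; print(o["time_s"],t.round(4),"jig",toJ(P,t).round(1),o["force"].round(1))
F=[];B=[]
for k in range(2):
  c=cam("wrist"); ys=np.arange(-70,-30,.1)
  def prof(x,z):
    uv=np.array([proj(c,J(P,(x,y,z))) for y in ys],np.float32)
    return cv2.remap(c[0],uv[None,:,0],uv[None,:,1],cv2.INTER_LINEAR)[0].astype(float)
  for x in np.arange(14,31,1.):
    a=prof(x,56.); rb=a[:,0]-a[:,2]; i=np.where((rb[:-1]<75)&(rb[1:]>=75)&(ys[1:]>-50))[0]
    if len(i): B.append(ys[i[0]])
    a=prof(x,54.); rb=a[:,0]-a[:,2]; m=(ys<ys[i[0]]+1.5 if len(i) else ys<-40); j=np.where((rb<17)&m)[0]
    if len(j): F.append(ys[j[-1]])
f,b=np.median(F),np.median(B); print("face %.2f board %.2f gap %.2f sd %.2f %.2f"%(f,b,b-f,np.std(F),np.std(B)))
E
python3 gap.py; sed -i 's/-74,-38/-60,-38/' pr2.py; python3 pr2.py
```

```text
15.05 [0.515  0.0025 0.0334] jig [  14.1 -105.5] [-1.2 -0.1  9.3]
face -48.30 board -45.50 gap 2.80 sd 0.12 0.08
y [-60, -59, -58, -57, -56, -55, -54, -53, -52, -51, -50, -49, -48, -47, -46, -45, -44, -43, -42, -41, -40, -39]
0 G [107, 105, 99, 145, 148, 148, 123, 71, 50, 51, 48, 45, 45, 52, 48, 54, 72, 97, 114, 181, 194, 190] RB [66, 65, 62, 85, 89, 86, 75, 46, 30, 33, 34, 35, 35, 34, 37, 39, 51, 66, 79, 112, 112, 113]
8 G [95, 65, 47, 45, 57, 82, 91, 92, 92, 94, 88, 85, 55, 48, 49, 51, 74, 94, 131, 185, 192, 191] RB [58, 23, 1, -1, 0, 0, 3, -1, 0, 1, 1, 3, 20, 34, 36, 38, 54, 67, 90, 116, 112, 113]
16 G [46, 46, 49, 46, 101, 169, 192, 188, 191, 186, 186, 160, 79, 52, 67, 75, 152, 190, 189, 189, 190, 190] RB [2, -1, 1, 3, 4, 2, 4, 2, 1, 3, 1, 5, 21, 40, 41, 56, 104, 115, 117, 117, 116, 117]
24 G [43, 47, 45, 48, 108, 174, 190, 189, 193, 187, 184, 173, 86, 49, 61, 86, 172, 202, 205, 205, 204, 205] RB [0, 1, -1, 0, 3, 4, 2, 4, 3, 2, 2, 5, 20, 41, 42, 54, 106, 110, 105, 106, 108, 108]
30 G [187, 187, 182, 153, 116, 174, 189, 191, 193, 189, 184, 166, 84, 61, 56, 83, 168, 199, 201, 201, 198, 201] RB [1, 3, 4, 1, 3, 2, 3, 3, 5, 5, 2, 4, 23, 38, 35, 56, 105, 111, 110, 109, 112, 112]
```

Call:
step_arm(commands=[[[0,0,4],0],[[-1.8,-8,0],0],[[0,0,-3],0],[[0,0,-1],0],[[0,0,0],0]])

```text
time_s: 15.7
tool_pos: [0.5131, -0.0066, 0.0334]
eef_rot: [0.0, 0.994, -0.112, 0.0]
force: [-2.3, -1.4, 11.1]
grip_width: 0.0
grasp_force: 5.2
```

Call:
step_arm(commands=[[[0.5,2,0],0],[[0.5,2,0],0],[[0.2,1,0],0],[[0,0,0],0]])

```text
time_s: 16.1
tool_pos: [0.5144, -0.0012, 0.0334]
eef_rot: [0.0, 0.994, -0.112, 0.0]
force: [-1.8, -0.4, 10.9]
grip_width: 0.0
grasp_force: 5.1
```

```bash
python3 gap.py
```

```text
16.1 [ 0.5144 -0.0012  0.0334] jig [  14.3 -109.2] [-1.8 -0.4 10.9]
face -46.10 board -45.50 gap 0.60 sd 0.16 0.08
```

Call:
step_arm(commands=[[[0.2,1,0],0],[[0,0,0],0]])

```text
time_s: 16.4
tool_pos: [0.5146, -0.0003, 0.0334]
eef_rot: [0.0, 0.994, -0.112, 0.0]
force: [-1.2, 0.2, 9.5]
grip_width: 0.0003
grasp_force: 5.1
```

```bash
python3 gap.py; sed -i 's/-60,-38,1/-50,-42,.5/; s/.astype(int).tolist())$/.tolist())/' pr2.py; python3 pr2.py | grep -v "^0"
python3 - <<'E'
from h import *
c=cam("wrist"); P=np.load("P.npy"); u,v=np.round(proj(c,J(P,(15,-50,54)))).astype(int); print(u,v)
save("w3",cv2.resize(c[0][v-40:v+40,u-50:u+50],(800,600),interpolation=cv2.INTER_CUBIC))
E
```

```text
16.4 [ 5.146e-01 -3.000e-04  3.340e-02] jig [  14.3 -108.3] [-1.2  0.2  9.5]
face -45.80 board -45.50 gap 0.30 sd 0.13 0.07
204 243  File "pr2.py", line 2
    P=np.load("P.npy"); o=manip.get_obs(); c=cam("wrist"); ys=np.arange(-50,-42,.5.)
                                                                                   ^
SyntaxError: invalid syntax
```

View pics/w3.png

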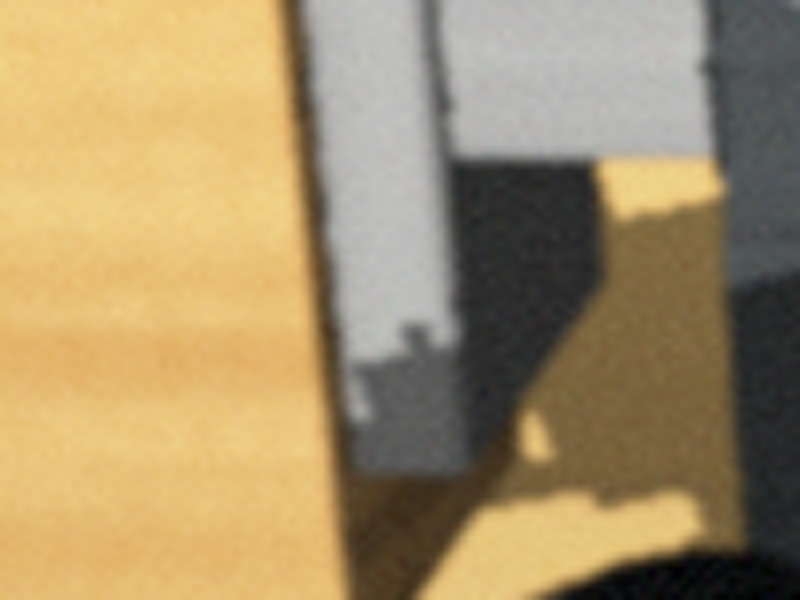

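The close-up shows the plate (grey, u≈310-450) almost at the board (u<300). The thin dark band fits a gap of about 0.3 mm plus parallax. I'll creep on.

Call:
step_arm(commands=[[[0.1,0.6,0],0],[[0,0,0],0]])

```text
time_s: 16.75
tool_pos: [0.5147, 0.0001, 0.0334]
eef_rot: [0.0, 0.994, -0.112, 0.0]
force: [-2.1, -1.3, 10.9]
grip_width: -0.0002
grasp_force: 5.1
```

```bash
sed -i 's/,.1)/,.02)/; s/range(2)/range(4)/; s/np.median(F),np.median(B)/np.mean(F),np.mean(B)/; s/%.2f/%.3f/g' gap.py; python3 gap.py
```

```text
16.75 [5.147e-01 1.000e-04 3.340e-02] jig [  14.3 -107.9] [-2.1 -1.3 10.9]
face -45.592 board -45.401 gap 0.191 sd 0.095 0.059
```

Call:
step_arm(commands=[[[0.1,0.5,0],0],[[0,0,0],0]])

```text
time_s: 17.15
tool_pos: [0.5147, 0.0002, 0.0334]
eef_rot: [0.0, 0.994, -0.112, 0.0]
force: [-2.2, -1.7, 10.6]
grip_width: -0.0001
grasp_force: 5.2
```

```bash
python3 gap.py
```

```text
17.15 [5.147e-01 2.000e-04 3.340e-02] jig [  14.3 -107.7] [-2.2 -1.7 10.6]
face -45.518 board -45.339 gap 0.179 sd 0.131 0.056
```

The board edge has just started to respond (about 0.06 mm) and the gap reading no longer changes, so the plate is meeting the board. Lift off and recheck.

Call:
step_arm(commands=[[[0,0,10],0],[[0,0,22],0],[[0,0,0],0]])

```text
time_s: 17.65
tool_pos: [0.5164, 0.0014, 0.0665]
eef_rot: [-0.0, 0.994, -0.112, 0.002]
force: [0.4, -0.5, -1.0]
grip_width: 0.0005
grasp_force: 0.0
```

```bash
python3 gap.py
```

```text
17.65 [0.5164 0.0014 0.0665] jig [  15.7 -106.2] [ 0.4 -0.5 -1. ]
face -45.674 board -45.429 gap 0.245 sd 0.103 0.076
```

Call:
step_arm(commands=[[[-5,-23,0],0],[[-5,-23,0],0],[[-5,-23,0],0],[[-6,-24,0],0],[[0,0,0],0],[[0,0,0],0]])

```text
time_s: 18.45
tool_pos: [0.4931, -0.0916, 0.0639]
eef_rot: [-0.0, 0.994, -0.112, -0.001]
force: [0.4, 0.5, 0.0]
grip_width: 0.0
grasp_force: 0.0
```

Run:
```python
from h import *
P=np.load("P.npy"); o=manip.get_obs(); print(o["tool_pos"],toJ(P,o["tool_pos"]))
```

```text
[ 0.49311568 -0.09156414  0.06390838] [  13.68792284 -202.00230815]
```

Call:
step_arm(commands=[[[0,0,-13],0],[[0,0,-13],0],[[0,0,0],0],[[0.7,2.9,0],0],[[0.4,2,0],0],[[0,0,0],0]])

```text
time_s: 19.05
tool_pos: [0.4952, -0.0859, 0.0391]
eef_rot: [-0.0, 0.994, -0.111, 0.001]
force: [-0.6, -0.8, -0.4]
grip_width: -0.0
grasp_force: 0.0
```

Call:
step_arm(commands=[[[0.4,2,0],0],[[0.4,2,0],0],[[0.4,2,0],0],[[0,0,0],0]])

```text
time_s: 19.45
tool_pos: [0.4959, -0.083, 0.039]
eef_rot: [0.001, 0.994, -0.113, 0.0]
force: [-1.4, -5.1, 1.4]
grip_width: -0.0
grasp_force: 2.6
```

Call:
step_arm(commands=[[[0.4,2,0],0],[[0.4,2,0],0],[[0,0,0],0]])

```text
time_s: 19.75
tool_pos: [0.4961, -0.0821, 0.039]
eef_rot: [0.003, 0.993, -0.114, 0.0]
force: [-0.7, -9.4, 2.0]
grip_width: 0.0
grasp_force: 4.9
```

Call:
step_arm(commands=[[[0.4,2,0],0],[[0.4,2,0],0],[[0,0,0],0]])

```text
time_s: 20.05
tool_pos: [0.4965, -0.0806, 0.039]
eef_rot: [0.004, 0.993, -0.115, 0.0]
force: [-2.2, -12.9, 2.7]
grip_width: -0.0001
grasp_force: 6.5
```

Call:
step_arm(commands=[[[0.4,2,0],0],[[0,0,0],0]])

```text
time_s: 20.25
tool_pos: [0.4972, -0.0775, 0.039]
eef_rot: [0.004, 0.993, -0.115, 0.0]
force: [-1.2, -10.6, 2.0]
grip_width: -0.0002
grasp_force: 5.2
```

Call:
step_arm(commands=[[[0.2,1,0],0],[[0,0,0],0]])

```text
time_s: 20.45
tool_pos: [0.4973, -0.077, 0.039]
eef_rot: [0.004, 0.993, -0.115, 0.0]
force: [-2.1, -12.5, 2.6]
grip_width: -0.0
grasp_force: 6.2
```

Call:
step_arm(commands=[[[0.4,2,0],0],[[0,0,0],0]])

```text
time_s: 20.65
tool_pos: [0.4973, -0.0769, 0.039]
eef_rot: [0.005, 0.993, -0.116, 0.0]
force: [-1.8, -15.6, 2.2]
grip_width: -0.0
grasp_force: 7.7
```

Call:
step_arm(commands=[[[0.4,2,0],0],[[0,0,0],0]])

```text
time_s: 20.85
tool_pos: [0.4973, -0.0768, 0.039]
eef_rot: [0.006, 0.993, -0.116, -0.0]
force: [-3.2, -19.3, 2.2]
grip_width: -0.0001
grasp_force: 9.1
```

Call:
step_arm(commands=[[[0.4,2,0],0],[[0.2,1,0],0],[[0,0,0],0]])

```text
time_s: 21.15
tool_pos: [0.4972, -0.0767, 0.0391]
eef_rot: [0.008, 0.993, -0.118, -0.0]
force: [-4.2, -22.7, 2.8]
grip_width: 0.0004
grasp_force: 11.2
```

Call:
step_arm(commands=[[[-2,-9,0],0],[[-2,-9,0],0],[[-2,-9,0],0],[[0,0,30],0],[[0,0,40],0],[[0,0,40],0],[[0,0,0],0]])

```text
time_s: 21.85
tool_pos: [0.4976, -0.089, 0.1536]
eef_rot: [-0.001, 0.994, -0.111, 0.006]
force: [0.2, -0.6, -0.3]
grip_width: -0.0001
grasp_force: 0.0
```

Run:
```python
from h import *
P=np.load("P.npy"); o=manip.get_obs(); print(o["time_s"],toJ(P,o["tool_pos"]),o["tool_pos"])
c=cam("wrist"); a,b=[np.round(proj(c,J(P,j))).astype(int) for j in((13,-170,74.5),(13,-110,60))]; print(a,b)
m=(a+b)//2; v0=max(0,m[1]-75);u0=max(0,m[0]-120);print(u0,v0)
save("w4",cv2.resize(c[0][v0:v0+150,u0:u0+200],(800,600),interpolation=cv2.INTER_CUBIC))
for j in[(13,-166,74.5),(13,-174,74.5),(13,-180,74.5),(13,-62,54),(13,-45.5,56)]:print(j,((np.array(proj(c,J(P,j)))-[u0,v0])*4).round())
```

```text
21.85 [  17.52546425 -198.51865373] [ 0.49763195 -0.08902132  0.15357921]
[283 200] [216 196]
129 123
(13, -166, 74.5) [597. 310.]
(13, -174, 74.5) [636. 310.]
(13, -180, 74.5) [665. 310.]
(13, -62, 54) [138. 284.]
(13, -45.5, 56) [ 59. 286.]
```

View pics/w4.png

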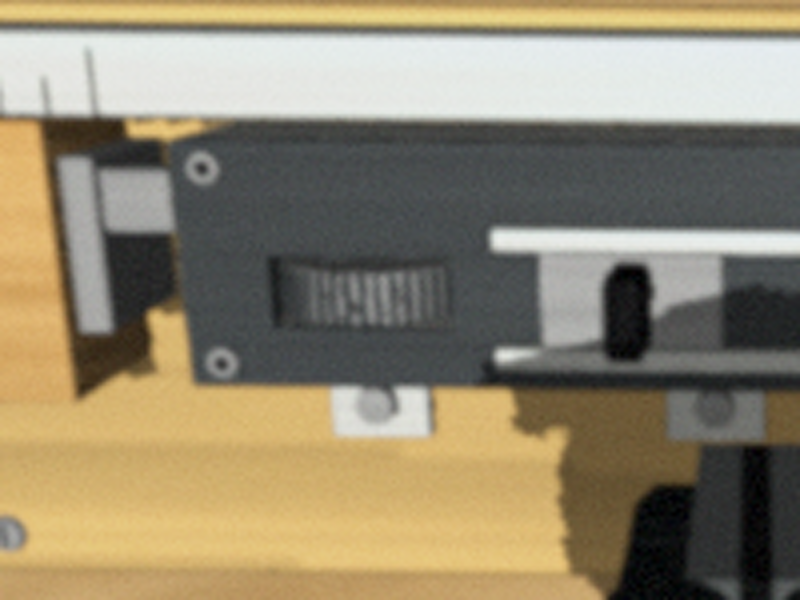

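The close-up shows the plate against the board (u≈55-60), the tab at u≈603-650 near the predicted locked position, and the wheel at 362. I'll check the tab against the start image numerically, along with the gap.

```bash
python3 - <<'E'
from h import *
P=np.load("P.npy"); c=cam("wrist")
w1=cv2.imread("pics/w1.png")[:,:,::-1]
c1=(w1,314.75097,317.55335,196.50891,np.array([.57246422,-.05137349,.31212873]),np.array([[-0.219,-0.939,-0.267],[-0.976,0.211,0.058],[0.002,0.273,-0.962]]))
ys=np.arange(-190,-130,.2)
for n,k in(("start",c1),("now",c)):
    def pr(x,z):
        uv=np.array([proj(k,J(P,(x,y,z))) for y in ys],np.float32)
        return cv2.remap(k[0],uv[None,:,0],uv[None,:,1],cv2.INTER_LINEAR)[0].mean(1)
    for x in(16,19):
        g=pr(x,74.5); d=ys[g<60]; d=d[(d>-185)&(d<-160)]; e=pr(25 if 0 else 23+0,57.5)
        print(n,x,"tab dark",d.min().round(1),d.max().round(1))
    for x in(24,25,26,27,28):
        g=pr(x,58.5); h=ys[g>150]; print("  rail end",x,h.max().round(1) if len(h) else None)
E
python3 gap.py
```

```text
start 16 tab dark -174.8 -166.4
start 19 tab dark -174.8 -166.4
  rail end 24 -141.6
  rail end 25 -141.6
  rail end 26 -141.6
  rail end 27 -142.0
  rail end 28 None
now 16 tab dark -176.6 -167.8
now 19 tab dark -176.6 -168.0
  rail end 24 -141.2
  rail end 25 -141.2
  rail end 26 -141.4
  rail end 27 None
  rail end 28 None
21.95 [ 0.494  -0.0887  0.1493] jig [  13.9 -199. ] [ 0.6 -0.8 -0.3]
face -46.942 board -45.682 gap 1.260 sd 0.191 0.118
```

The viewpoints differ, so I'll return to the same viewpoint as the start picture for a like-for-like comparison.

Call:
step_arm(commands=[[[6,26,-3],0],[[6,26,-3],0],[[0,0,0],0],[[0,0,0],0],[[0,0,0],0]])

```text
time_s: 22.65
tool_pos: [0.5049, -0.039, 0.142]
eef_rot: [0.001, 0.994, -0.113, -0.001]
force: [-0.0, 0.3, -0.5]
grip_width: -0.0003
grasp_force: 0.0
```

```bash
cat > cmp.py <<'E'
from h import *
P=np.load("P.npy"); c=cam("wrist"); print(c[4])
w1=cv2.imread("pics/w1.png")[:,:,::-1]
c1=(w1,314.75097,317.55335,196.50891,np.array([.57246422,-.05137349,.31212873]),np.array([[-0.219,-0.939,-0.267],[-0.976,0.211,0.058],[0.002,0.273,-0.962]]))
ys=np.arange(-190,-130,.1)
for n,k in(("start",c1),("now",c)):
    def pr(x,z):
        uv=np.array([proj(k,J(P,(x,y,z))) for y in ys],np.float32)
        return cv2.remap(k[0],uv[None,:,0],uv[None,:,1],cv2.INTER_LINEAR)[0].mean(1)
    for x in(14,16,18):
        g=pr(x,74.5); d=ys[g<60]; d=d[(d>-188)&(d<-160)]; g=pr(x+8,58.5);h=ys[g>150]; g=pr(x+2,62.); s=ys[g>110]; print(n,x,"tab",d.min().round(1),d.max().round(1),"rail",h.max().round(1) if len(h) else None,"slide plate",s.min().round(1),s.max().round(1))
E
python3 cmp.py; python3 gap.py
```

```text
[ 0.57037279 -0.05348532  0.31146306]
start 14 tab -175.0 -165.6 rail -151.7 slide plate -190.0 -151.2
start 16 tab -174.9 -166.3 rail -141.5 slide plate -190.0 -151.0
start 18 tab -175.0 -166.4 rail -141.5 slide plate -190.0 -151.2
now 14 tab -174.7 -165.4 rail -150.9 slide plate -190.0 -151.1
now 16 tab -174.6 -166.0 rail -141.0 slide plate -190.0 -150.9
now 18 tab -174.6 -166.1 rail -141.1 slide plate -190.0 -151.0
22.7 [ 0.505  -0.0391  0.1422] jig [  13.6 -148.2] [-0.4 -0.3  0.9]
face -46.703 board -45.547 gap 1.155 sd 0.178 0.070
```

The lock tab is exactly home: tab and rail shift together compared with the start. Next I'll recheck the gap from the earlier close viewpoint.

Call:
step_arm(commands=[[[6,20,-25],0],[[5,20.5,-25],0],[[0,0,-25],0],[[0,0,0],0],[[0,0,0],0]])

```text
time_s: 23.4
tool_pos: [0.5165, 0.002, 0.0678]
eef_rot: [0.0, 0.994, -0.112, -0.0]
force: [0.7, -1.1, 0.0]
grip_width: 0.0
grasp_force: 0.0
```

```bash
python3 gap.py
```

```text
23.4 [0.5165 0.002  0.0678] jig [  15.7 -105.5] [ 0.7 -1.1  0. ]
face -46.638 board -45.399 gap 1.239 sd 0.150 0.068
```

The close view shows the face fell back about 1 mm (gap 1.2 against 0.2) as the lock went home. That calls for another pass, so I'll unlock again and watch what the face does.

Call:
step_arm(commands=[[[-4,-13.5,0],0],[[-4,-13.5,0],0],[[-4,-13.5,0],0],[[0,0,-15],0],[[0,0,-14],0],[[0,0,0],0]])

```text
time_s: 24.2
tool_pos: [0.5027, -0.0393, 0.0374]
eef_rot: [0.0, 0.994, -0.113, -0.002]
force: [0.4, 0.4, 0.1]
grip_width: 0.0001
grasp_force: 0.0
```

Call:
step_arm(commands=[[[-0.7,-3,0],0],[[-0.7,-3,0],0],[[-0.7,-3,0],0],[[-0.7,-3,0],0],[[-0.4,-1.5,0],0],[[0,0,0],0]])

```text
time_s: 24.8
tool_pos: [0.5032, -0.0457, 0.0393]
eef_rot: [-0.003, 0.994, -0.11, 0.001]
force: [1.5, 8.6, -0.7]
grip_width: 0.0001
grasp_force: 4.3
```

Call:
step_arm(commands=[[[-0.4,-2,0],0],[[0,0,0],0]])

```text
time_s: 25.0
tool_pos: [0.5032, -0.0458, 0.0393]
eef_rot: [-0.004, 0.994, -0.109, 0.002]
force: [1.4, 12.6, -0.8]
grip_width: 0.0002
grasp_force: 5.5
```

Call:
step_arm(commands=[[[-0.4,-2,0],0],[[-0.2,-1,0],0],[[0,0,0],0]])

```text
time_s: 25.3
tool_pos: [0.5016, -0.0523, 0.0393]
eef_rot: [-0.002, 0.994, -0.109, 0.001]
force: [-0.3, 0.9, 1.4]
grip_width: 0.0
grasp_force: 0.6
```

Call:
step_arm(commands=[[[-0.3,-1.5,0],0],[[0,0,0],0]])

```text
time_s: 25.5
tool_pos: [0.501, -0.0551, 0.0392]
eef_rot: [-0.002, 0.994, -0.111, 0.001]
force: [0.6, 6.7, 1.0]
grip_width: 0.0
grasp_force: 3.5
```

Call:
step_arm(commands=[[[-0.6,-3,0],0],[[0,0,0],0]])

```text
time_s: 25.7
tool_pos: [0.5009, -0.0553, 0.0392]
eef_rot: [-0.003, 0.994, -0.11, 0.001]
force: [1.6, 12.6, 0.5]
grip_width: 0.0001
grasp_force: 5.5
```

```bash
python3 gap.py
```

```text
25.7 [ 0.5009 -0.0553  0.0392] jig [  13.2 -164.9] [ 1.6 12.6  0.5]
face -46.028 board -45.281 gap 0.747 sd 0.122 0.061
```

Call:
step_arm(commands=[[[4,16,0],0],[[4,16,0],0],[[3,16,0],0],[[0,0,0],0]])

```text
time_s: 26.3
tool_pos: [0.5109, -0.0113, 0.0389]
eef_rot: [-0.0, 0.994, -0.11, 0.0]
force: [0.6, 0.1, -0.2]
grip_width: 0.0001
grasp_force: 0.0
```

```bash
python3 gap.py
```

```text
26.3 [ 0.5109 -0.0113  0.0389] jig [  13.2 -119.8] [ 0.6  0.1 -0.2]
face -46.294 board -45.622 gap 0.673 sd 0.194 0.214
```

Unlocking moved the face partway forward again, so the shoe drags the wheel a little as it slides. I'll roll up to touch again.

Call:
step_arm(commands=[[[1.8,7,0],0],[[0,0,-4],0],[[0,0,-2.3],0],[[0,0,0],0]])

```text
time_s: 26.9
tool_pos: [0.5126, -0.0054, 0.0334]
eef_rot: [-0.0, 0.994, -0.112, 0.0]
force: [-2.1, 0.1, 10.5]
grip_width: 0.0003
grasp_force: 5.2
```

```bash
python3 gap.py
```

```text
26.9 [ 0.5126 -0.0054  0.0334] jig [  13.5 -113.6] [-2.1  0.1 10.5]
face -46.053 board -45.341 gap 0.712 sd 0.132 0.053
```

Call:
step_arm(commands=[[[0.3,1.5,0],0],[[0,0,0],0]])

```text
time_s: 27.3
tool_pos: [0.5128, -0.0045, 0.0334]
eef_rot: [0.0, 0.994, -0.112, 0.0]
force: [-1.7, -1.2, 9.1]
grip_width: 0.0001
grasp_force: 5.1
```

```bash
python3 gap.py
```

```text
27.3 [ 0.5128 -0.0045  0.0334] jig [  13.6 -112.8] [-1.7 -1.2  9.1]
face -45.779 board -45.342 gap 0.436 sd 0.110 0.057
```

Call:
step_arm(commands=[[[0.2,1,0],0],[[0,0,0],0]])

```text
time_s: 27.7
tool_pos: [0.513, -0.0039, 0.0334]
eef_rot: [0.0, 0.994, -0.112, 0.0]
force: [-2.4, -1.0, 10.1]
grip_width: 0.0001
grasp_force: 5.2
```

```bash
python3 gap.py
```

```text
27.7 [ 0.513  -0.0039  0.0334] jig [  13.6 -112.1] [-2.4 -1.  10.1]
face -45.538 board -45.330 gap 0.208 sd 0.119 0.057
```

Call:
step_arm(commands=[[[0,0,10],0],[[0,0,22],0],[[-5,-22,0],0],[[-5,-22,0],0],[[-5,-22,0],0],[[-5,-21,0],0],[[0,0,-13],0],[[0,0,-13],0],[[0,0,0],0]])

```text
time_s: 28.8
tool_pos: [0.4913, -0.0903, 0.0371]
eef_rot: [-0.0, 0.994, -0.112, -0.002]
force: [0.2, 0.5, -0.5]
grip_width: -0.0004
grasp_force: 0.0
```

```bash
python3 gap.py
```

```text
28.8 [ 0.4913 -0.0903  0.0371] jig [  11.7 -201.2] [ 0.2  0.5 -0.5]
face -45.319 board -45.061 gap 0.258 sd 0.180 0.118
```

Call:
step_arm(commands=[[[1,3,0],0],[[1,3,0],0],[[0.4,2,0],0],[[0.4,2,0],0],[[0,0,0],0]])

```text
time_s: 29.5
tool_pos: [0.4952, -0.0828, 0.0387]
eef_rot: [0.002, 0.994, -0.113, 0.0]
force: [-2.3, -5.8, 3.5]
grip_width: -0.0
grasp_force: 3.2
```

```bash
python3 gap.py
```

```text
29.5 [ 0.4952 -0.0828  0.0387] jig [  13.8 -193. ] [-2.3 -5.8  3.5]
face -45.475 board -45.188 gap 0.288 sd 0.125 0.051
```

Call:
step_arm(commands=[[[0.4,2,0],0],[[0.4,2,0],0],[[0,0,0],0]])

```text
time_s: 30.0
tool_pos: [0.4953, -0.0818, 0.0387]
eef_rot: [0.003, 0.993, -0.114, -0.0]
force: [-2.7, -10.1, 3.0]
grip_width: 0.0
grasp_force: 5.3
```

```bash
python3 gap.py
```

```text
30.0 [ 0.4953 -0.0818  0.0387] jig [  13.7 -192. ] [ -2.7 -10.1   3. ]
face -45.666 board -45.187 gap 0.479 sd 0.127 0.062
```

Call:
step_arm(commands=[[[0.4,2,0],0],[[0.2,1,0],0],[[0,0,0],0]])

```text
time_s: 30.5
tool_pos: [0.4958, -0.0797, 0.0387]
eef_rot: [0.004, 0.993, -0.115, -0.0]
force: [-1.5, -9.9, 4.3]
grip_width: -0.0004
grasp_force: 5.3
```

```bash
python3 gap.py
```

```text
30.5 [ 0.4958 -0.0797  0.0387] jig [  13.7 -189.8] [-1.5 -9.9  4.3]
face -46.545 board -45.093 gap 1.452 sd 0.243 0.055
```

The face falls back about 1 mm just as the shoe bites, with the lock around 3 mm from home. The brake is only partly on here, so I'll make the correction by the wheel now and then push the last bit home.

Call:
step_arm(commands=[[[-2.5,-10,0],0],[[0,0,15],0],[[0,0,15],0],[[5,22,0],0],[[5,22,0],0],[[5,22,0],0],[[3,14,0],0],[[0,0,-17],0],[[0,0,-13],0],[[0,0,0],0]])

```text
time_s: 31.7
tool_pos: [0.5109, -0.0029, 0.0368]
eef_rot: [0.0, 0.994, -0.112, -0.002]
force: [-0.4, -0.9, -0.6]
grip_width: 0.0003
grasp_force: 0.0
```

```bash
python3 gap.py
```

```text
31.7 [ 0.5109 -0.0029  0.0368] jig [  11.3 -111.6] [-0.4 -0.9 -0.6]
face -47.206 board -45.304 gap 1.901 sd 0.127 0.069
```

Call:
step_arm(commands=[[[1,-2,-3.5],0],[[0,0,-1.8],0],[[0,0,0],0]])

```text
time_s: 32.2
tool_pos: [0.514, -0.0057, 0.0336]
eef_rot: [0.0, 0.994, -0.112, 0.001]
force: [-0.1, -0.5, 3.4]
grip_width: 0.0001
grasp_force: 1.5
```

Call:
step_arm(commands=[[[0.5,2,0],0],[[0.2,1,0],0],[[0,0,0],0]])

```text
time_s: 32.5
tool_pos: [0.5144, -0.0038, 0.0335]
eef_rot: [0.001, 0.994, -0.112, 0.0]
force: [0.1, -3.9, 6.8]
grip_width: -0.0001
grasp_force: 2.8
```

```bash
python3 gap.py
```

```text
32.5 [ 0.5144 -0.0038  0.0335] jig [  14.9 -111.7] [ 0.1 -3.9  6.8]
face -47.225 board -45.345 gap 1.880 sd 0.114 0.050
```

Call:
step_arm(commands=[[[0,0,-1.5],0],[[0.5,2,0],0],[[0.5,2,0],0],[[0,0,0],0]])

```text
time_s: 33.1
tool_pos: [0.515, -0.0013, 0.0333]
eef_rot: [0.002, 0.994, -0.113, 0.0]
force: [-4.4, -4.9, 15.7]
grip_width: -0.0001
grasp_force: 7.9
```

```bash
python3 gap.py
```

```text
33.1 [ 0.515  -0.0013  0.0333] jig [  14.9 -109.2] [-4.4 -4.9 15.7]
face -46.076 board -45.286 gap 0.790 sd 0.158 0.071
```

Call:
step_arm(commands=[[[0.2,1,0],0],[[0,0,0],0]])

```text
time_s: 33.5
tool_pos: [0.5152, -0.0002, 0.0333]
eef_rot: [0.002, 0.994, -0.113, 0.0]
force: [-3.4, -4.4, 16.0]
grip_width: -0.0002
grasp_force: 8.0
```

```bash
python3 gap.py
```

```text
33.5 [ 5.152e-01 -2.000e-04  3.330e-02] jig [  14.9 -108. ] [-3.4 -4.4 16. ]
face -45.918 board -45.347 gap 0.570 sd 0.131 0.065
```

Now finish the lock, watching the gap.

Call:
step_arm(commands=[[[0,0,12],0],[[0,0,22],0],[[-5,-23,0],0],[[-5,-23,0],0],[[-5,-23,0],0],[[-5,-23,0],0],[[0,0,-13],0],[[0,0,-13],0],[[0,0,0],0]])

```text
time_s: 34.6
tool_pos: [0.4942, -0.0881, 0.0383]
eef_rot: [-0.001, 0.994, -0.112, -0.002]
force: [0.2, -0.0, 0.3]
grip_width: 0.0003
grasp_force: 0.0
```

```bash
python3 gap.py
```

```text
34.6 [ 0.4942 -0.0881  0.0383] jig [  14.  -198.4] [ 0.2 -0.   0.3]
face -45.827 board -45.079 gap 0.748 sd 0.152 0.097
```

Call:
step_arm(commands=[[[1,4,0],0],[[0.7,3,0],0],[[0.4,2,0],0],[[0.4,2,0],0],[[0,0,0],0]])

```text
time_s: 35.3
tool_pos: [0.4979, -0.0786, 0.0396]
eef_rot: [0.0, 0.994, -0.112, 0.0]
force: [-0.6, -1.3, 0.5]
grip_width: -0.0003
grasp_force: 0.7
```

```bash
python3 gap.py
```

```text
35.3 [ 0.4979 -0.0786  0.0396] jig [  15.4 -188.4] [-0.6 -1.3  0.5]
face -45.968 board -45.213 gap 0.755 sd 0.134 0.057
```

Call:
step_arm(commands=[[[0.4,2,0],0],[[0.4,2,0],0],[[0.4,2,0],0],[[0,0,0],0]])

```text
time_s: 35.9
tool_pos: [0.4981, -0.0771, 0.0396]
eef_rot: [0.003, 0.993, -0.114, -0.0]
force: [-1.6, -10.0, 2.0]
grip_width: -0.0003
grasp_force: 4.7
```

```bash
python3 gap.py
```

```text
35.9 [ 0.4981 -0.0771  0.0396] jig [  15.4 -186.8] [ -1.6 -10.    2. ]
face -46.719 board -45.220 gap 1.499 sd 0.126 0.060
```

Call:
step_arm(commands=[[[0.5,2.5,0],0],[[0.5,2.5,0],0],[[0.2,1,0],0],[[0,0,0],0]])

```text
time_s: 36.5
tool_pos: [0.4981, -0.0769, 0.0396]
eef_rot: [0.006, 0.993, -0.116, -0.001]
force: [-3.0, -18.1, 2.2]
grip_width: 0.0001
grasp_force: 8.9
```

```bash
python3 gap.py
```

```text
36.5 [ 0.4981 -0.0769  0.0396] jig [  15.3 -186.6] [ -3.  -18.1   2.2]
face -46.391 board -45.213 gap 1.178 sd 0.136 0.054
```

Call:
step_arm(commands=[[[0.5,2.5,0],0],[[0.5,2.5,0],0],[[0,0,0],0]])

```text
time_s: 37.0
tool_pos: [0.4981, -0.0767, 0.0397]
eef_rot: [0.009, 0.993, -0.118, -0.001]
force: [-4.6, -25.4, 3.7]
grip_width: -0.0002
grasp_force: 12.4
```

```bash
python3 gap.py
```

```text
37.0 [ 0.4981 -0.0767  0.0397] jig [  15.2 -186.4] [ -4.6 -25.4   3.7]
face -46.368 board -45.215 gap 1.153 sd 0.117 0.054
```

The lock is home, but the face ends about 1 mm off again. I'll check whether a firmer fingertip can still creep the wheel by that small amount.

Call:
step_arm(commands=[[[-2,-8,0],0],[[-2,-9,0],0],[[0,0,15],0],[[0,0,15],0],[[4,20,0],0],[[4,20,0],0],[[4,19,0],0],[[4,15,0],0],[[0,0,-17],0],[[0,0,-13],0],[[0,0,0],0]])

```text
time_s: 38.3
tool_pos: [0.5116, -0.0023, 0.038]
eef_rot: [-0.001, 0.994, -0.111, -0.002]
force: [-0.5, 1.0, 0.5]
grip_width: -0.0001
grasp_force: 0.0
```

```bash
python3 gap.py
```

```text
38.3 [ 0.5116 -0.0023  0.038 ] jig [  11.9 -110.9] [-0.5  1.   0.5]
face -46.356 board -45.340 gap 1.016 sd 0.131 0.061
```

Call:
step_arm(commands=[[[0.5,-3,-3],0],[[0,0,-2.5],0],[[0,0,-2],0],[[0.5,2,0],0],[[0.5,2,0],0],[[0,0,0],0]])

```text
time_s: 39.1
tool_pos: [0.5142, -0.0071, 0.0333]
eef_rot: [0.002, 0.994, -0.113, -0.0]
force: [-4.2, -5.5, 11.6]
grip_width: -0.0004
grasp_force: 5.6
```

```bash
python3 gap.py
```

```text
39.1 [ 0.5142 -0.0071  0.0333] jig [  15.5 -115. ] [-4.2 -5.5 11.6]
face -46.243 board -45.333 gap 0.910 sd 0.127 0.059
```

Call:
step_arm(commands=[[[0,0,-1],0],[[0.4,1.5,-0.5],0],[[0.5,2,0],0],[[0,0,0],0]])

```text
time_s: 39.7
tool_pos: [0.5143, -0.0067, 0.0331]
eef_rot: [0.004, 0.993, -0.114, -0.0]
force: [-6.7, -9.7, 22.7]
grip_width: -0.0002
grasp_force: 11.0
```

```bash
python3 gap.py
```

```text
39.7 [ 0.5143 -0.0067  0.0331] jig [  15.5 -114.6] [-6.7 -9.7 22.7]
face -46.112 board -45.339 gap 0.773 sd 0.139 0.058
```

Call:
step_arm(commands=[[[0.5,2,-0.5],0],[[0.5,2,0],0],[[0,0,0],0]])

```text
time_s: 40.2
tool_pos: [0.5165, 0.0019, 0.0332]
eef_rot: [0.001, 0.994, -0.113, 0.0]
force: [-5.2, -2.2, 22.9]
grip_width: 0.0001
grasp_force: 11.8
```

```bash
python3 gap.py
```

```text
40.2 [0.5165 0.0019 0.0332] jig [  15.7 -105.7] [-5.2 -2.2 22.9]
face -42.696 board -42.515 gap 0.181 sd 0.149 0.115
```

The braked wheel broke loose suddenly, and the plate shoved the board 2.8 mm. To mend it, I'll unlock, wheel the stop back, relock so the face sits at the original board line, then ease the board back from its far end.

Call:
step_arm(commands=[[[0,0,8.5],0],[[-5,-20,0],0],[[-6,-20,0],0],[[-0.7,-3,0],0],[[-0.7,-3,0],0],[[-0.7,-3,0],0],[[-0.7,-3,0],0],[[-0.7,-3,0],0],[[-0.7,-3,0],0],[[-0.7,-3,0],0],[[-0.7,-3,0],0],[[0,0,0],0]])

```text
time_s: 41.6
tool_pos: [0.5012, -0.0549, 0.0385]
eef_rot: [-0.003, 0.994, -0.11, 0.001]
force: [2.1, 8.6, -0.9]
grip_width: 0.0
grasp_force: 3.7
```

Call:
step_arm(commands=[[[5,22,0],0],[[5,22,0],0],[[5,22,0],0],[[0,0,-4],0],[[0,0,-2.2],0],[[-0.5,-2.2,0],0],[[-0.5,-2.2,0],0],[[-0.5,-2,0],0],[[0,0,0],0]])

```text
time_s: 42.5
tool_pos: [0.5132, -0.0017, 0.0334]
eef_rot: [0.0, 0.994, -0.113, -0.0]
force: [-2.3, 1.2, 9.8]
grip_width: -0.0002
grasp_force: 5.1
```

```bash
sed -i 's/range(4)/range(2)/' gap.py; python3 gap.py
```

```text
42.5 [ 0.5132 -0.0017  0.0334] jig [  13.2 -109.9] [-2.3  1.2  9.8]
face -45.929 board -42.296 gap 3.633 sd 0.106 0.055
```

Call:
step_arm(commands=[[[0.5,2.2,0],0],[[0.5,2.2,0],0],[[0,0,0],0]])

```text
time_s: 42.9
tool_pos: [0.514, 0.0019, 0.0334]
eef_rot: [0.001, 0.994, -0.113, -0.0]
force: [-1.8, 0.8, 10.4]
grip_width: -0.0003
grasp_force: 5.2
```

```bash
python3 gap.py
```

```text
42.9 [0.514  0.0019 0.0334] jig [  13.2 -106.3] [-1.8  0.8 10.4]
face -44.654 board -42.312 gap 2.341 sd 0.129 0.052
```

Call:
step_arm(commands=[[[0,0,12],0],[[0,0,20],0],[[-7,-31.5,0],0],[[-7,-31.5,0],0],[[-7,-31.5,0],0],[[0,0,0],0],[[0,0,-13],0],[[0,0,-13],0],[[0.7,3,0],0],[[0.7,3,0],0],[[0.7,3,0],0],[[0.7,3,0],0]])

```text
time_s: 44.2
tool_pos: [0.495, -0.0824, 0.0386]
eef_rot: [0.003, 0.994, -0.113, -0.001]
force: [-2.5, -11.6, -2.3]
grip_width: 0.0
grasp_force: 5.0
```

Call:
step_arm(commands=[[[0.7,3,0],0],[[0.7,3,0],0],[[0.7,3,0],0],[[0.7,3,0],0],[[0.4,2,0],0],[[0,0,0],0]])

```text
time_s: 44.8
tool_pos: [0.4961, -0.0768, 0.0386]
eef_rot: [0.007, 0.993, -0.117, -0.002]
force: [-4.7, -21.1, -1.3]
grip_width: 0.0001
grasp_force: 9.6
```

```bash
python3 gap.py
```

```text
44.8 [ 0.4961 -0.0768  0.0386] jig [  13.4 -187. ] [ -4.7 -21.1  -1.3]
face -45.809 board -42.173 gap 3.636 sd 0.100 0.048
```

The lock is home and the face holds at −45.8, about 0.4 mm behind the original touch line. Now go to the board's far end to ease it back.

Call:
step_arm(commands=[[[-2.5,-14,0],0],[[0,0,20],0],[[0,0,22],0],[[11.5,47,0],0],[[11.5,47,0],0],[[11.5,47,0],0],[[11.5,47,0],0],[[11.5,47,0],0],[[11.5,47,0],0],[[11.5,47,0],0],[[11,46,0],0],[[0,0,0],0]])

```text
time_s: 46.1
tool_pos: [0.5869, 0.3096, 0.081]
eef_rot: [-0.005, 0.994, -0.106, 0.0]
force: [-0.6, 0.4, -1.0]
grip_width: 0.0
grasp_force: 0.0
```

Run:
```python
from h import *
P=np.load("P.npy"); o=manip.get_obs(); print(o["time_s"],o["tool_pos"],toJ(P,o["tool_pos"]),o["force"])
```

```text
46.1 [0.58690396 0.30955963 0.08095059] [ 15.90609665 209.93409138] [-0.61610313  0.44091282 -0.98806385]
```

Call:
step_arm(commands=[[[0,0,-30],0],[[0,0,-31],0],[[-3,-8,0],0],[[0,-8,0],0],[[0,0,0],0]])

```text
time_s: 46.6
tool_pos: [0.5873, 0.2789, 0.0215]
eef_rot: [-0.0, 0.994, -0.113, 0.002]
force: [0.7, -0.2, 0.7]
grip_width: -0.0
grasp_force: 0.0
```

```bash
cat > t.py <<'E'
from h import *
P=np.load("P.npy"); o=manip.get_obs(); print(o["time_s"],o["tool_pos"],toJ(P,o["tool_pos"]),o["force"])
E
python3 t.py
```

```text
46.6 [0.58732208 0.27887597 0.02147697] [ 23.13860745 180.11207377] [ 0.73849695 -0.16532674  0.740345  ]
```

Call:
step_arm(commands=[[[-0.2,-1,0],0],[[-0.2,-1,0],0],[[0,0,0],0],[[0,0,0],0]])

```text
time_s: 47.0
tool_pos: [0.5853, 0.2791, 0.0197]
eef_rot: [-0.0, 0.994, -0.112, 0.0]
force: [-0.4, -0.0, 0.3]
grip_width: 0.0001
grasp_force: 0.0
```

```bash
python3 t.py
```

```text
47.0 [0.58530267 0.27914209 0.01974073] [ 21.11059187 179.92235773] [-0.42889256 -0.0321922   0.34635708]
```

Call:
step_arm(commands=[[[-0.2,-1,0],0],[[-0.2,-1,0],0],[[0,0,0],0]])

```text
time_s: 47.3
tool_pos: [0.585, 0.278, 0.0196]
eef_rot: [-0.001, 0.994, -0.112, 0.0]
force: [-0.1, 2.7, 1.1]
grip_width: -0.0
grasp_force: 1.3
```

Call:
step_arm(commands=[[[-0.2,-0.8,0],0],[[0,0,0],0]])

```text
time_s: 47.5
tool_pos: [0.5848, 0.2767, 0.0196]
eef_rot: [-0.001, 0.994, -0.112, 0.0]
force: [0.5, 3.0, 0.3]
grip_width: -0.0004
grasp_force: 1.5
```

```bash
python3 t.py
```

```text
47.5 [0.58476262 0.27666907 0.0195686 ] [ 21.13413932 177.39116819] [0.49274538 2.95097414 0.29375235]
```

Call:
step_arm(commands=[[[-0.1,-0.6,0],0],[[0,0,0],0]])

```text
time_s: 47.7
tool_pos: [0.5847, 0.2765, 0.0196]
eef_rot: [-0.001, 0.994, -0.112, 0.0]
force: [0.7, 3.8, 1.2]
grip_width: -0.0001
grasp_force: 2.2
```

Call:
step_arm(commands=[[[-0.1,-0.5,0],0],[[0,0,0],0]])

```text
time_s: 47.9
tool_pos: [0.5847, 0.2765, 0.0196]
eef_rot: [-0.001, 0.994, -0.111, 0.001]
force: [1.8, 5.2, 0.3]
grip_width: -0.0001
grasp_force: 2.6
```

The force rises while the position stalls, so the board is meeting the locked plate at its original line. Retreat and hand in.

Call:
step_arm(commands=[[[1,5,0],0],[[1,5,0],0],[[0,0,30],0],[[0,0,40],0],[[0,0,20],0],[[-11,-47,0],0],[[-11,-47,0],0],[[-11,-47,0],0],[[-11,-47,0],0],[[-11,-47,0],0],[[0,0,0],0],[[0,0,0],0]])

```text
time_s: 49.1
tool_pos: [0.5305, 0.0472, 0.1091]
eef_rot: [0.001, 0.993, -0.114, -0.001]
force: [0.4, 0.4, -0.7]
grip_width: 0.0002
grasp_force: 0.0
```

```bash
python3 gap.py; python3 -c "
from bench import manip
print(manip.hand_in())"
```

```text
49.1 [0.5305 0.0472 0.1091] jig [ 19.3 -58.4] [ 0.4  0.4 -0.7]
face -45.622 board -40.941 gap 4.682 sd 0.240 4.859
the job is handed in; nothing more can be done
None
```

Handed in at 49 s, but not done cleanly: the lock is home and the stop plate is at about the board's original end line, but while I was forcing the locked wheel the plate shoved the board about 3 mm, and I pushed it back from its far end until it met the plate (judged by force; the last camera check was unusable).

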